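Move the daily supplements to the new tray in the same order

TASK

The four supplement containers stand in the pale wooden tray in the order in which they are taken, the first one next to the tray's grip post. Move them all to the dark tray, one to a bay and in the same order, again with the first one next to that tray's grip post, so that each stands upright on the floor of its bay; never let one tip over on the way.

Things in the scene. Friction and masses are not known exactly. Their poses are not given: they have to be found in the camera images.
- old_tray: Pale wood tray with coasters. Fixed. Origin: middle of the row of 4 bays, underside; x runs along the row to the grip-post end. 285 x 74 x 22 mm high, walls 5, floor top at 5 mm; bays 65 x 64 mm inside, centred at x = +105 (by the post), +35, -35, -105 mm. Post 22 mm thick, 66 mm high, at x = +163 mm on a 38 mm end block. Post roughly away from the robot.
- new_tray: Dark wood tray, empty. Fixed. Origin: middle of the row of 4 bays, underside; x runs along the row to the grip-post end. 285 x 74 x 22 mm high, walls 5, floor top at 5 mm; bays 65 x 64 mm inside, centred at x = +105 (by the post), +35, -35, -105 mm. Post 22 mm thick, 66 mm high, at x = +163 mm on a 38 mm end block. Post roughly towards the robot.
- bottle: Tall white round bottle with shoulders and a narrower grey cap, 96 mm high, body 44 mm in diameter up to 70 mm, cap 36 mm in diameter above. Loose, stands upright; origin: centre of its underside, z along its axis upwards. Grasp the body, about 58 mm up. About 90 g.
- jar: Short wide round white jar with a grey lid as wide as the jar, 72 mm high, 54 mm in diameter over its whole height. Loose, stands upright; origin: centre of its underside, z along its axis upwards. Grasp about 54 mm up. About 110 g.
- flask: Square white bottle, 42 x 42 mm (sides along its x and y axes) up to 66 mm, with a small round grey cap of 26 mm to 80 mm high. Loose, stands upright; origin: centre of its underside, z along its axis upwards. It stands square to the old tray to within about 9 degrees. Grasp two flat sides about 52 mm up. About 80 g.
- tube: Slim round white tube with a grey lid of the same width, 92 mm high, 32 mm in diameter. Loose, stands upright; origin: centre of its underside, z along its axis upwards. Grasp about 70 mm up. About 60 g.
- coaster_bottle: Six-sided, 58 mm across its corners, cork coaster, 5 mm thick, fixed on the floor of one bay of the old tray (which bay changes); the tall bottle stands on it at the start and it stays behind, marking that bay. Origin: centre of its underside.
- coaster_jar: Round, 62 mm, cork coaster, 5 mm thick, fixed on the floor of one bay of the old tray (which bay changes); the wide jar stands on it at the start and it stays behind, marking that bay. Origin: centre of its underside.
- coaster_flask: Square, 52 mm, cork coaster, 5 mm thick, fixed on the floor of one bay of the old tray (which bay changes); the square bottle stands on it at the start and it stays behind, marking that bay. Origin: centre of its underside.
- coaster_tube: Small round, 42 mm, cork coaster, 5 mm thick, fixed on the floor of one bay of the old tray (which bay changes); the slim tube stands on it at the start and it stays behind, marking that bay. Origin: centre of its underside.

How it is judged:
By the outcome, as a careful person would: the job done as asked, in the order asked, and still so for the second after the job is handed in, with the robot touching nothing.
It also fails if it takes over 99 s, if anything falls off the work surface, if the arm or the gripper's body presses on something with over 40 N, if the wrist force passes 120 N, or if a joint passes its speed limit or range.

ROBOT

A 7-joint arm with a two-finger parallel gripper is mounted at the origin on the work surface. World frame = base frame: x ahead of the robot, y to its left, z up, the work surface at z = 0. Lengths are in m, angles in rad, forces in N, time in s.
With the tool pointing down it reaches from about 0.425 to 0.95 m from the base axis. Payload 4.7 kg.
Tool frame: the origin (TCP) lies at the very end of the fingers, on their centre line; the grasp point (between the pads) lies 19 mm behind it; y points along the fingers, z is the direction in which the jaws open and shut, and the axes are right-handed (so a half turn about y gives the same grasp; the last joint's range is limited). The gripper opens to 87 mm and grips with 3 to 60 N. Pads are 19 mm wide; open, the fingers measure 117 mm over their backs; the gripper's body (75 mm by 190 mm) begins 51 mm behind the grasp point.
Start: joints at [-1.254, 0.469, -0.049, 1.532, 0.024, 1.141, -0.082], TCP at [0.229, 0.635, 0.223] pointing down, gripper open.
Joint ranges: [-2.59, 2.59], [-0.33, 1.99], [-1.39, 1.29], [0.1, 2.45], [-1.04, 4.18], [0.21, 1.99], [-2.66, 2.66]. Speed limits (rad/s): [2.57, 2.57, 3.14, 3.14, 3.14, 3.14, 3.14].

INTERFACE

Orientations are given as a rotation vector (axis times angle).
In Python, from workcell import observe, snapshot, calibration, hand_in, spot_in, place_of gives the robot as it stands. The module is installed in compiled form; this text tells all that it offers.
- The arm moves only by the tool jog_arm, never from a script. Its argument "motion" is a list of rows, each an object of numbers: "tx", "ty", "tz": the shift along the tool's x, y, z in m; "wx", "wy", "wz": the turn, a rotation vector about the tool's x, y, z in degrees. In form: [{"tx": .., "ty": .., "tz": .., "wx": .., "wy": .., "wz": ..}, ...]. A call has 1 to 12 rows; each row shifts and turns the commanded pose from where the row before left it, along the tool's axes as they then stand; what a row does not reach is not made up. A row lasts 1/8 s, in which the tool goes at most 62.5 mm and 10.7 degrees, less where a joint would pass 70% of its speed; a pose out of reach is approached as far as the arm can. A call with a gripper value outside its range is refused whole. "jaw" is the gripper command: -1 is shut, 1 is fully open, values between are in proportion, set as the call begins (left out, the last holds). The fingers move at their own pace and stop on an object; the grip force is fixed at half the most. Time passes only in rows, so rows that do not move let the fingers close. It gives the time, the measured TCP pose, the force and the opening at its end, in the units of the state.
- observe(): the state, without advancing time (a new reading comes with each control period).
- snapshot(name): name is "scene" or "side" or "wrist"; returns the picture (384x512x3 uint8, red, green, blue); there is no depth.
- calibration(name): a dict with "K" (3x3 intrinsics, pixels), "world_from_camera" (4x4, takes a point from camera to world coordinates). Camera axes: x right, y down, z forward; pixel columns grow to the right and rows downward; lengths in m; the calibration is good to about 2 mm. The wrist camera is an equidistant fisheye: a pixel r from the principal point sees the ray r / f radians off the axis. A picture is of the moment at which its call begins: read the wrist's pose just before it. calibration takes no time and is no camera call; for the wrist camera it gives the pose at the moment of the call.
- hand_in(): hands the job in, once; it reports no verdict.
Trained networks look in the newest picture that a camera, given by its name, has taken for a name from the list of things; names that differ only in an ending like _2 or _b are one class to them, and where a whole thing is asked for, a point or a joint stands for the part that bears it (a point fixed in the world has none). Each returns a list of dicts, best first, with "conf" (0 to 1); they miss things now and then, are a little off and sometimes report something else, mostly with a low value. They report only what shows in the picture. A call takes as long as a camera call.
- spot_in(camera, thing): "bbox" ([left, top, right, bottom] in pixels, round what is visible of it).
- place_of(camera, thing): "uv" ([column, row] in pixels: a listed point, or the origin of a listed thing).
The state is a dict: "t": time; "joints": joint angles; "qd": joint speeds; "effort": joint torques, N m; "tool_pos": TCP position; "ee_rot": TCP orientation; "wrist_force": force on the tool from outside, world axes, zero at the start; "moment": the same for the moment, N m; "gripper_width": finger opening in m.
Only numpy, scipy, OpenCV 4.12 (cv2) and the standard library are available. Lean on these libraries where they do the work, as an engineer would, in place of code of your own. Each camera call takes 0.05 s, during which the arm holds its last target.

## Working session

There is one attempt and no reset: what is moved stays moved. The work goes in short steps, Python scripts to look and compute and a tool call to move; the robot and the scene stay as the last step left them, time stands still between calls to the robot, and variables do not carry over. Pictures are saved under pics/ and viewed, and the job is handed in when it is done.

Besides the shell and the picture viewer there is one more tool, called after "Request:" in YAML: its name, and indented under it one key for each argument. jog_arm: Moves the arm, as the interface text tells. Its arguments: {"type":"object","properties":{"motion":{"type":"array","items":{"type":"object","properties":{"tx":{"type":"number"},"ty":{"type":"number"},"tz":{"type":"number"},"wx":{"type":"number"},"wy":{"type":"number"},"wz":{"type":"number"}}}},"jaw":{"type":"number"}},"required":["motion"]}

```bash
mkdir -p pics; python3 - <<'E'
from workcell import *
import cv2,numpy as np
s=observe();print(s)
for n in ["scene","side"]:
    im=snapshot(n);cv2.imwrite(f"pics/{n}0.png",im[:,:,::-1])
    c=calibration(n);print(n,c)
    for th in ["bottle","jar","flask","tube","old_tray","new_tray"]:
        print(th,[(np.round(d['uv'],1).tolist(),round(d['conf'],2)) for d in place_of(n,th)][:2],[(np.round(d['bbox'],0).tolist(),round(d['conf'],2)) for d in spot_in(n,th)][:2])
E
```

```text
{'t': 0.0, 'joints': array([-1.25393173,  0.46948658, -0.04856191,  1.53368816,  0.02410393,
        1.14096735, -0.08232143]), 'qd': array([ 2.89181049e-04,  1.28655346e-03,  7.76254326e-04, -2.72612269e-03,
        6.19759415e-04,  1.99010294e-04, -6.20536366e-05]), 'effort': array([-1.43362064e-03, -5.07976663e+01, -8.16925638e-02, -2.36165786e+01,
       -6.15434186e-02,  3.78188014e-02,  1.78330229e-04]), 'tool_pos': array([0.22857831, 0.63449319, 0.22147133]), 'ee_rot': array([-1.55566466,  0.27160179, -0.27120755]), 'wrist_force': array([-0.12154664, -0.25337869, -0.03088194]), 'moment': array([-0.00530289, -0.0057792 ,  0.00446044]), 'gripper_width': 0.08726383881421482}
scene {'K': array([[400.66495773,   0.        , 258.93337022],
       [  0.        , 400.66495773, 194.32956161],
       [  0.        ,   0.        ,   1.        ]]), 'world_from_camera': array([[-0.32216826,  0.60689018, -0.72656171,  1.2043339 ],
       [ 0.94665875,  0.21195501, -0.24271852,  0.21519872],
       [ 0.0066949 , -0.76600221, -0.64280308,  0.63290155],
       [ 0.        ,  0.        ,  0.    
[... 684 characters left out ...]
[[ 0.77005236, -0.47731932,  0.42330323,  0.2486465 ],
       [-0.63792206, -0.56708336,  0.52102967, -0.3851646 ],
       [-0.00864931, -0.67125459, -0.7411764 ,  0.5663178 ],
       [ 0.        ,  0.        ,  0.        ,  1.        ]])}
bottle [([302.7, 299.8], 0.76)] [([288.0, 253.0, 321.0, 311.0], 0.71)]
jar [([336.7, 277.5], 0.63)] [([321.0, 237.0, 367.0, 295.0], 0.74)]
flask [([258.5, 316.4], 0.98)] [([239.0, 280.0, 279.0, 338.0], 0.83)]
tube [([379.8, 262.6], 0.82)] [([368.0, 218.0, 402.0, 270.0], 0.65), ([318.0, 270.0, 362.0, 304.0], 0.46)]
old_tray [([317.0, 292.9], 0.89)] [([224.0, 225.0, 428.0, 355.0], 0.86)]
new_tray [([177.2, 158.4], 0.85)] [([81.0, 126.0, 250.0, 192.0], 0.82)]
```

View pics/scene0.png

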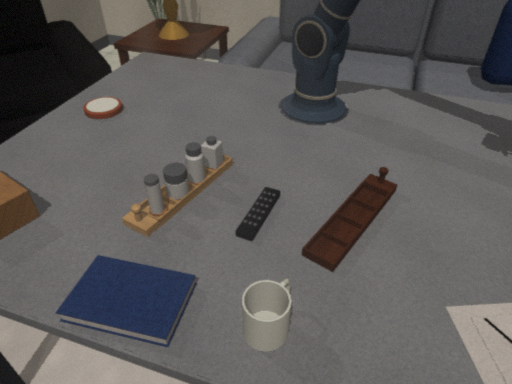

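View pics/side0.png

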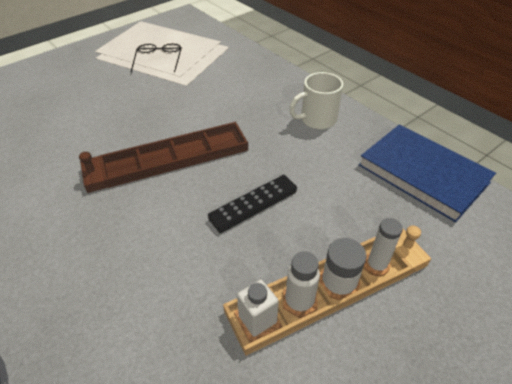

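The order from the post is tube, jar, bottle, flask. In the scene picture they stand at about (155,195), (177,182), (196,163) and (213,152). The dark tray is empty, with its post at about (382,175) in the scene picture and (87,160) in the side picture. Next I'll zoom in to locate the tray corners.

```bash
python3 - <<'E'
import cv2,numpy as np
a=cv2.imread("pics/scene0.png");b=cv2.imread("pics/side0.png")
def z(im,x0,y0,w,h,n,s):
    cv2.imwrite(n,cv2.resize(im[y0:y0+h,x0:x0+w],None,fx=s,fy=s,interpolation=cv2.INTER_CUBIC))
L=cv2.resize(a[125:245,115:245],None,fx=3,fy=3,interpolation=cv2.INTER_CUBIC)
R=cv2.resize(a[160:280,290:420],None,fx=3,fy=3,interpolation=cv2.INTER_CUBIC)
cv2.imwrite("pics/za.png",np.hstack([L,R]))
L=cv2.resize(b[110:200,70:260],None,fx=4,fy=4,interpolation=cv2.INTER_CUBIC)
cv2.imwrite("pics/zb.png",L)
L=cv2.resize(b[210:360,215:440],None,fx=3.5,fy=3.5,interpolation=cv2.INTER_CUBIC)
cv2.imwrite("pics/zc.png",L)
for p in [(a,130,212),(a,160,215),(a,215,175),(a,340,235),(a,366,215),(b,120,178),(b,240,145),(b,290,320),(b,400,265)]:
    print(p[1:],p[0][p[2],p[1]],cv2.cvtColor(p[0],cv2.COLOR_BGR2HSV)[p[2],p[1]])
E
```

```text
(130, 212) [ 91 130 163] [ 16 113 163]
(160, 215) [ 65  91 122] [ 14 119 122]
(215, 175) [55 75 94] [ 15 106  94]
(340, 235) [33 43 71] [  8 136  71]
(366, 215) [32 44 70] [  9 138  70]
(120, 178) [33 43 58] [ 12 110  58]
(240, 145) [33 41 59] [  9 112  59]
(290, 320) [ 79 119 149] [ 17 120 149]
(400, 265) [ 60  94 118] [ 18 125 118]
```

View pics/za.png

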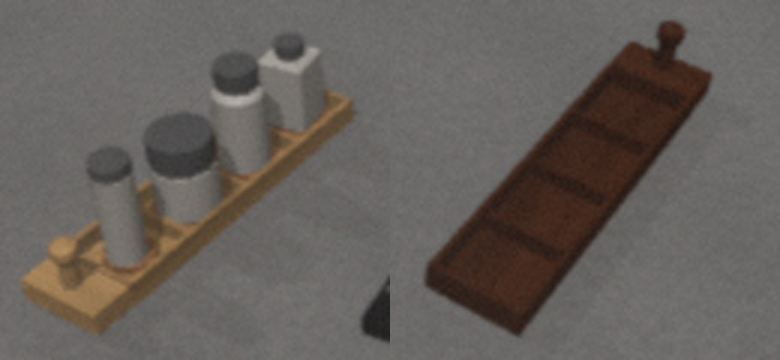

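View pics/zb.png

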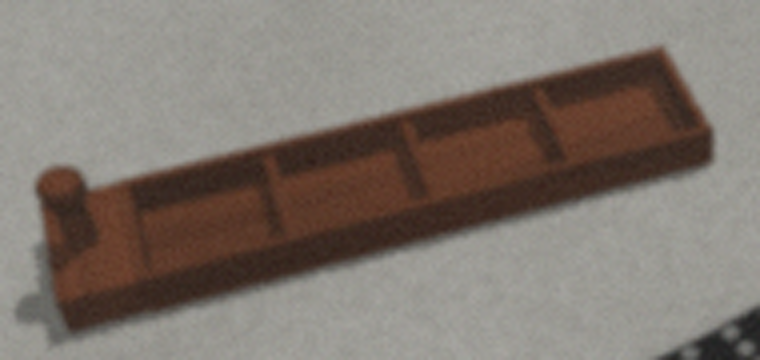

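View pics/zc.png

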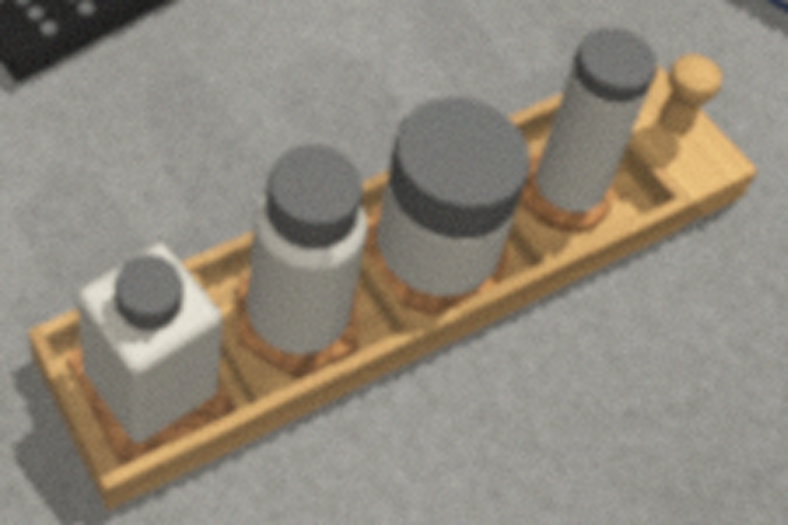

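```bash
cat > h.py <<'E'
import numpy as np, cv2
from workcell import *
def bp(n,uv,z,c=None):
    c=c or calibration(n);K=c['K'];T=c['world_from_camera']
    d=T[:3,:3]@np.linalg.solve(K,[uv[0],uv[1],1]);o=T[:3,3]
    return (o+d*(z-o[2])/d[2])[:2]
def fit(M,W):
    M=np.array(M);W=np.array(W);m=M-M.mean(0);w=W-W.mean(0)
    th=np.arctan2((m[:,0]*w[:,1]-m[:,1]*w[:,0]).sum(),(m*w).sum())
    R=np.array([[np.cos(th),-np.sin(th)],[np.sin(th),np.cos(th)]])
    t=W.mean(0)-R@M.mean(0);return t,th,R,(W-(M@R.T+t))
E
python3 - <<'E'
from h import *
np.set_printoptions(precision=4,suppress=True)
sz=.022
L,P,w=-.1425,.182,.037
old=[("scene",(123,218.7),'?'),("scene",(147.7,230.7),'?'),("scene",(233.3,158.3),'?'),("side",(224.1,305.1),'?'),("side",(245.6,348.3),'?'),("side",(430.7,258),'?')]
new=[("scene",(302.7,248.7)),("scene",(333.3,265.3)),("scene",(396.7,184.7)),("scene",(370.7,174.3)),("side",(235.75,122)),("side",(248,142.5)),("side",(87.5,185.75))]
for o in old: print(o[:2],bp(o[0],o[1],sz))
print()
for o in new: print(o,bp(o[0],o[1],sz))
caps=dict(tube=((151,177.7),(390.7,227.1),.102,),jar=((175.3,169.7),(346.7,250.9),.082),bottle=((193.7,147.3),(305,262.3),.106),flask=((211.3,139),(258.1,290.9),.090))
org=dict(bottle=((196.9,180.3),(302.7,299.8)),jar=((177.6,191.2),(336.7,277.5)),flask=((215.5,164.4),(258.5,316.4)),tube=((157.3,209.6),(379.8,262.6)))
for k,v in caps.items(): print(k,bp("scene",v[0],v[2]),bp("side",v[1],v[2]),'net',bp("scene",org[k][0],.01),bp("side",org[k][1],.01))
E
```

```text
('scene', (123, 218.7)) [ 0.6918 -0.2715]
('scene', (147.7, 230.7)) [ 0.7065 -0.2008]
('scene', (233.3, 158.3)) [ 0.3954 -0.1277]
('side', (224.1, 305.1)) [ 0.3941 -0.1347]
('side', (245.6, 348.3)) [ 0.3783 -0.2035]
('side', (430.7, 258)) [ 0.6892 -0.2769]

('scene', (302.7, 248.7)) [0.648  0.1247]
('scene', (333.3, 265.3)) [0.6708 0.192 ]
('scene', (396.7, 184.7)) [0.3677 0.2915]
('scene', (370.7, 174.3)) [0.346  0.2261]
('side', (235.75, 122)) [0.6681 0.1897]
('side', (248, 142.5)) [0.6459 0.1211]
('side', (87.5, 185.75)) [0.3457 0.2163]
tube [ 0.6283 -0.2236] [ 0.6259 -0.2261] net [ 0.6295 -0.2238] [ 0.6302 -0.2282]
jar [ 0.5616 -0.2031] [ 0.5607 -0.2062] net [ 0.5544 -0.2109] [ 0.5581 -0.2031]
bottle [ 0.4954 -0.1859] [ 0.4898 -0.1922] net [ 0.4997 -0.1853] [ 0.4916 -0.1968]
flask [ 0.425 -0.173] [ 0.4215 -0.178 ] net [ 0.4214 -0.1685] [ 0.4246 -0.1751]
```

```bash
python3 - <<'E'
from h import *
from scipy.spatial.transform import Rotation as Ro
np.set_printoptions(precision=4,suppress=True)
L,P,w=-.1425,.182,.037
# old: x toward post(+x world), y left (+y world)
W=[bp("scene",(123,218.7),.022),bp("scene",(147.7,230.7),.022),bp("scene",(233.3,158.3),.022),bp("side",(224.1,305.1),.022),bp("side",(245.6,348.3),.022),bp("side",(430.7,258),.022)]
t,th,R,r=fit([(P,-w),(P,w),(L,w),(L,w),(L,-w),(P,-w)],W);print("old",t,np.degrees(th));print(r*1e3)
for x in (.105,.035,-.035,-.105): print(x,t+R@[x,0])
W=[bp("scene",u,.022) for u in [(302.7,248.7),(333.3,265.3),(396.7,184.7),(370.7,174.3)]]+[bp("side",u,.022) for u in [(235.75,122),(248,142.5),(87.5,185.75)]]
t,th,R,r=fit([(L,w),(L,-w),(P,-w),(P,w),(L,-w),(L,w),(P,w)],W);print("new",t,np.degrees(th));print(r*1e3)
for x in (.105,.035,-.035,-.105): print(x,t+R@[x,0])
s=observe();print(Ro.from_rotvec(s['ee_rot']).as_matrix())
c=calibration("wrist");print(c)
im=snapshot("wrist");cv2.imwrite("pics/w0.png",im[:,:,::-1])
E
```

```text
old [ 0.5233 -0.1981] -12.767097706902414
[[-0.8605  2.965 ]
 [-2.4851  1.4947]
 [ 2.9177  2.8858]
 [ 1.6295 -4.1213]
 [ 2.179  -0.7454]
 [-3.3806 -2.4788]]
0.105 [ 0.6257 -0.2213]
0.035 [ 0.5574 -0.2059]
-0.035 [ 0.4892 -0.1904]
-0.105 [ 0.4209 -0.1749]
new [0.5259 0.2006] 161.78895077365382
[[-1.6714  3.7791]
 [-2.0233  0.8507]
 [ 3.1958 -1.107 ]
 [ 4.5472  3.799 ]
 [-4.65   -1.511 ]
 [-3.7363  0.1954]
 [ 4.338  -6.0062]]
0.105 [0.4261 0.2334]
0.035 [0.4926 0.2115]
-0.035 [0.5591 0.1896]
-0.105 [0.6256 0.1678]
[[ 0.9408  0.      0.3389]
 [-0.3389  0.0001  0.9408]
 [-0.     -1.      0.0001]]
{'K': array([[297.3186,   0.    , 253.5079],
       [  0.    , 297.3186, 192.9089],
       [  0.    ,   0.    ,   1.    ]]), 'world_from_camera': array([[ 0.3396,  0.9053,  0.2553,  0.1597],
       [ 0.9406, -0.327 , -0.0916,  0.6593],
       [ 0.0006,  0.2712, -0.9625,  0.386 ],
       [ 0.    ,  0.    ,  0.    ,  1.    ]])}
```

View pics/w0.png

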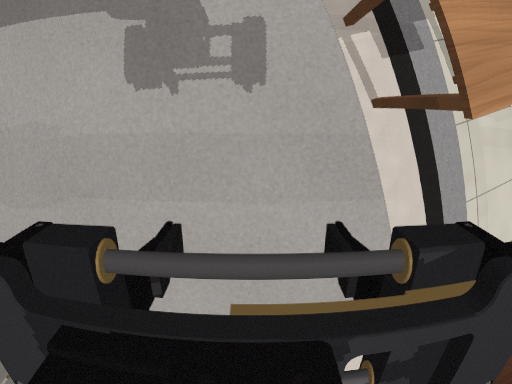

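Request:
jog_arm:
  motion:
    - {"tx": 0.033,"tz": -0.026,"ty": -0.002}
    - {"tx": 0.033,"tz": -0.026,"ty": -0.002}
    - {"tx": 0.033,"tz": -0.026,"ty": -0.002}
    - {"tx": 0.033,"tz": -0.026,"ty": -0.002}
    - {"tx": 0.033,"tz": -0.026,"ty": -0.002}
    - {"tx": 0.033,"tz": -0.026,"ty": -0.002}
    - {"tx": 0.033,"tz": -0.026,"ty": -0.002}
    - {"tx": 0.033,"tz": -0.026,"ty": -0.002}
    - {"tx": 0.033,"tz": -0.026,"ty": -0.002}
    - {"tx": 0.033,"tz": -0.026,"ty": -0.002}
    - {"tx": 0.033,"tz": -0.026,"ty": -0.002}
    - {"tx": 0.033,"tz": -0.025,"ty": -0.002}

```text
$.motion[0]: bad value
```

Request:
jog_arm:
  motion:
    - {}
    - {}

```text
$.motion[0]: bad value
```

```bash
cat >> h.py <<'E'
from scipy.spatial.transform import Rotation as Ro
def fisheye_bp(c,uv,z):
    K=c['K'];T=c['world_from_camera']
    x=(uv[0]-K[0,2])/K[0,0];y=(uv[1]-K[1,2])/K[1,1];r=np.hypot(x,y)
    d=np.array([np.sin(r)*x/r,np.sin(r)*y/r,np.cos(r)]);d=T[:3,:3]@d;o=T[:3,3]
    return (o+d*(z-o[2])/d[2])[:2]
def topdown(c,im,z,x0,x1,y0,y1,res=.0005):
    # rows: world x decreasing downward? -> row = x1-x, col = y1-y  (x up, y left)
    K=c['K'];T=c['world_from_camera']
    xs=np.arange(x1,x0,-res);ys=np.arange(y1,y0,-res)
    X,Y=np.meshgrid(xs,ys,indexing='ij')
    p=np.stack([X,Y,np.full_like(X,z)],-1)-T[:3,3];p=p@T[:3,:3]
    r=np.hypot(p[...,0],p[...,1]);a=np.arctan2(r,p[...,2])
    u=K[0,2]+K[0,0]*a*p[...,0]/r;v=K[1,2]+K[1,1]*a*p[...,1]/r
    return cv2.remap(im,u.astype(np.float32),v.astype(np.float32),cv2.INTER_LINEAR)
def wsnap(tag):
    c=calibration("wrist");im=snapshot("wrist");cv2.imwrite(f"pics/{tag}.png",im[:,:,::-1])
    np.savez(f"{tag}.npz",K=c['K'],T=c['world_from_camera']);return c,im
def pose():
    s=observe();R=Ro.from_rotvec(s['ee_rot']).as_matrix()
    return s,s['tool_pos'],R,np.degrees(np.arctan2(R[1,2],R[0,2]))
def go(x,y,z,yaw=None):
    s,p,R,yw=pose()
    d=R.T@(np.array([x,y,z])-p)
    print("t",round(s['t'],2),"pos",p.round(4),"jawyaw",round(yw,2),"zdir",R[:,1].round(3),"delta tool(before turn)",d.round(4),
      "" if yaw is None else ("wy",round(-(yaw-yw),2)))
    if yaw is not None:
        a=np.radians(yaw-yw);Rz=Ro.from_rotvec([0,0,a]).as_matrix();print("after turn",((Rz@R).T@(np.array([x,y,z])-p)).round(4))
E
python3 - <<'E'
from h import *
go(.66,.16,.25,71.8);s=observe();print(s['joints'].round(2))
wsnap("w1")
E
```

```text
t 1.35 pos [0.2287 0.6351 0.2226] jawyaw 70.19 zdir [-0.  0. -1.] delta tool(before turn) [ 0.5668 -0.0275 -0.3008] ('wy', np.float64(-1.61))
after turn [ 0.5581 -0.0275 -0.3166]
[-1.25  0.47 -0.05  1.53  0.02  1.14 -0.08]
```

View pics/w1.png

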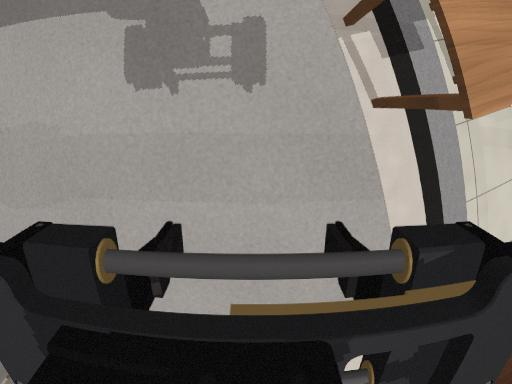

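The move was refused because every row needs all six numbers.

Request:
jog_arm:
  motion:
    - {"tx": 0.033,"ty": -0.002,"tz": -0.026,"wx": 0,"wy": 0,"wz": 0}
    - {"tx": 0.033,"ty": -0.002,"tz": -0.026,"wx": 0,"wy": 0,"wz": 0}
    - {"tx": 0.033,"ty": -0.002,"tz": -0.026,"wx": 0,"wy": 0,"wz": 0}
    - {"tx": 0.033,"ty": -0.002,"tz": -0.026,"wx": 0,"wy": 0,"wz": 0}
    - {"tx": 0.033,"ty": -0.002,"tz": -0.026,"wx": 0,"wy": 0,"wz": 0}
    - {"tx": 0.033,"ty": -0.002,"tz": -0.026,"wx": 0,"wy": 0,"wz": 0}
    - {"tx": 0.033,"ty": -0.002,"tz": -0.026,"wx": 0,"wy": 0,"wz": 0}
    - {"tx": 0.033,"ty": -0.002,"tz": -0.026,"wx": 0,"wy": 0,"wz": 0}
    - {"tx": 0.033,"ty": -0.002,"tz": -0.026,"wx": 0,"wy": 0,"wz": 0}
    - {"tx": 0.033,"ty": -0.002,"tz": -0.026,"wx": 0,"wy": 0,"wz": 0}
    - {"tx": 0.033,"ty": -0.002,"tz": -0.026,"wx": 0,"wy": 0,"wz": 0}
    - {"tx": 0.033,"ty": -0.002,"tz": -0.026,"wx": 0,"wy": -1.6,"wz": 0}

```text
t: 2.9
tool_pos: [0.4962, 0.2062, 0.2469]
ee_rot: [-1.556, 0.248, -0.249]
wrist_force: [-0.6, 0.2, 0.3]
gripper_width: 0.087
```

Request:
jog_arm:
  motion:
    - {"tx": 0,"ty": 0,"tz": 0,"wx": 0,"wy": 0,"wz": 0}
    - {"tx": 0,"ty": 0,"tz": 0,"wx": 0,"wy": 0,"wz": 0}

```text
t: 3.15
tool_pos: [0.4952, 0.208, 0.2465]
ee_rot: [-1.556, 0.25, -0.249]
wrist_force: [0.0, -0.1, 0.2]
gripper_width: 0.0872
```

```bash
python3 - <<'E'
from h import *
go(.66,.16,.25,71.8);s=observe();print(s['joints'].round(2))
wsnap("w1")
E
```

```text
t 3.15 pos [0.4952 0.208  0.2465] jawyaw 71.81 zdir [-0.     0.001 -1.   ] delta tool(before turn) [ 0.1716 -0.0036  0.0058] ('wy', np.float64(0.01))
after turn [ 0.1716 -0.0036  0.0059]
[-0.61  0.22  0.16  1.84 -0.04  1.09  0.82]
```

View pics/w1.png

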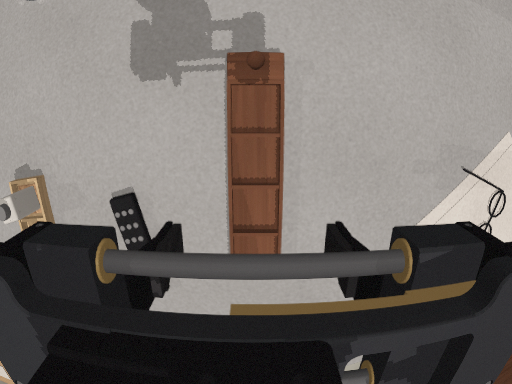

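The wrist picture shows the dark tray nearly upright in the view, with its post at (256,60) and walls at columns 229 and 283. I'll rectify the picture at the rim height to measure the tray.

```bash
cat >> h.py <<'E'
def trayview(tag,t,th,z,x0=-.16,x1=.2,w=.06,res=.0005,out=None):
    d=np.load(tag+".npz");c=dict(K=d['K'],world_from_camera=d['T']);im=cv2.imread(f"pics/{tag}.png")
    T=c['world_from_camera'].copy();a=np.eye(4);a[:2,:2]=[[np.cos(th),-np.sin(th)],[np.sin(th),np.cos(th)]];a[:2,3]=t
    c['world_from_camera']=np.linalg.inv(a)@T
    return topdown(c,im,z,x0,x1,-w,w,res)
E
python3 - <<'E'
from h import *
im=trayview("w1",[.5259,.2006],np.radians(161.8),.022)
im=cv2.rotate(im,cv2.ROTATE_90_CLOCKWISE) # cols: x from -.16 ->.2 ; rows: y +w top?
# grid ticks at expected edges
def X(x):return int((x+.16)/.0005)
im2=im.copy()
for x in (-.1425,-.105,-.035,.035,.105,.144,.182): cv2.line(im2,(X(x),0),(X(x),239),(0,255,0),1)
for y in (-.037,.037): cv2.line(im2,(0,int((.06-y)/.0005)),(719,int((.06-y)/.0005)),(0,255,255),1)
cv2.imwrite("pics/t1.png",np.vstack([im,im2]))
E
```

```text
(no output)
```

View pics/t1.png

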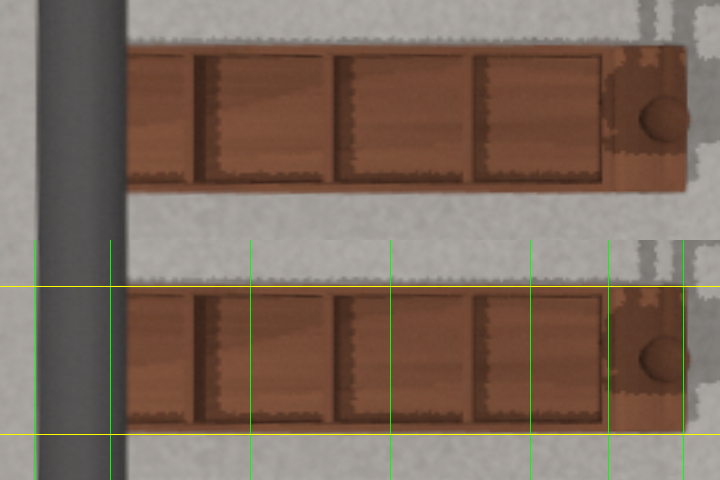

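Request:
jog_arm:
  motion:
    - {"tx": 0.043,"ty": 0,"tz": 0.001,"wx": 0,"wy": 0,"wz": 0}
    - {"tx": 0.043,"ty": 0,"tz": 0.001,"wx": 0,"wy": 0,"wz": 0}
    - {"tx": 0.043,"ty": 0,"tz": 0.002,"wx": 0,"wy": 0,"wz": 0}
    - {"tx": 0.043,"ty": 0,"tz": 0.002,"wx": 0,"wy": 0,"wz": 0}
    - {"tx": 0,"ty": 0,"tz": 0,"wx": 0,"wy": 0,"wz": 0}
    - {"tx": 0,"ty": 0,"tz": 0,"wx": 0,"wy": 0,"wz": 0}

```text
t: 3.95
tool_pos: [0.6597, 0.1611, 0.246]
ee_rot: [-1.556, 0.249, -0.246]
wrist_force: [-0.2, 1.3, 0.6]
gripper_width: 0.0871
```

```bash
python3 - <<'E'
from h import *
go(.66,-.18,.25,77.2);s=observe();print(s['joints'].round(2))
wsnap("w2")
def X(x):return int((x+.16)/.0005)
im=cv2.rotate(trayview("w2",[.5259,.2006],np.radians(161.8),.022),cv2.ROTATE_90_CLOCKWISE)
im2=im.copy()
for x in (-.1425,-.105,-.035,.035,.105,.144,.182): cv2.line(im2,(X(x),0),(X(x),239),(0,255,0),1)
cv2.imwrite("pics/t2.png",np.vstack([im,im2]))
E
```

```text
t 3.95 pos [0.6597 0.1611 0.246 ] jawyaw 71.92 zdir [-0.002  0.001 -1.   ] delta tool(before turn) [ 0.1061 -0.0043 -0.3242] ('wy', np.float64(-5.28))
after turn [ 0.0759 -0.0042 -0.3325]
[-0.44  0.46  0.21  1.5  -0.1   1.19  1.04]
```

View pics/t2.png

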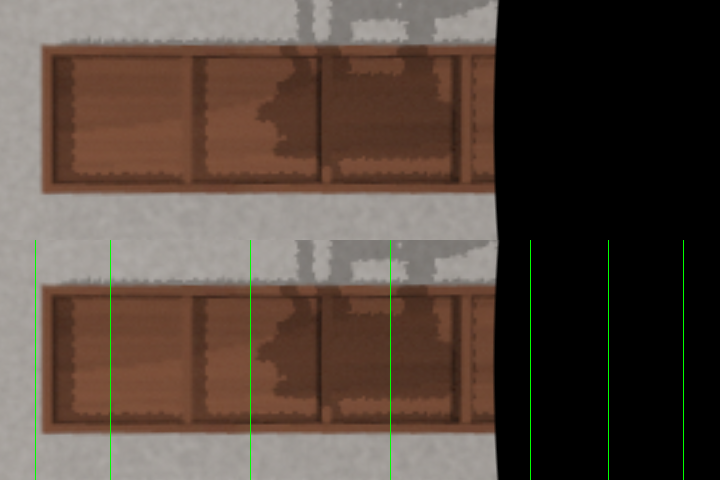

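Request:
jog_arm:
  motion:
    - {"tx": 0.007,"ty": 0,"tz": -0.037,"wx": 0,"wy": -5.3,"wz": 0}
    - {"tx": 0.007,"ty": 0,"tz": -0.038,"wx": 0,"wy": 0,"wz": 0}
    - {"tx": 0.007,"ty": 0,"tz": -0.038,"wx": 0,"wy": 0,"wz": 0}
    - {"tx": 0.007,"ty": 0,"tz": -0.038,"wx": 0,"wy": 0,"wz": 0}
    - {"tx": 0.007,"ty": 0,"tz": -0.038,"wx": 0,"wy": 0,"wz": 0}
    - {"tx": 0.007,"ty": 0,"tz": -0.038,"wx": 0,"wy": 0,"wz": 0}
    - {"tx": 0.007,"ty": 0,"tz": -0.038,"wx": 0,"wy": 0,"wz": 0}
    - {"tx": 0.007,"ty": 0,"tz": -0.038,"wx": 0,"wy": 0,"wz": 0}
    - {"tx": 0.006,"ty": 0,"tz": -0.038,"wx": 0,"wy": 0,"wz": 0}
    - {"tx": 0.005,"ty": 0,"tz": -0.037,"wx": 0,"wy": 0,"wz": 0}
    - {"tx": 0,"ty": 0,"tz": 0,"wx": 0,"wy": 0,"wz": 0}
    - {"tx": 0,"ty": 0,"tz": 0,"wx": 0,"wy": 0,"wz": 0}

```text
t: 5.5
tool_pos: [0.6382, -0.2217, 0.2468]
ee_rot: [-1.562, 0.175, -0.176]
wrist_force: [0.5, 0.1, 0.0]
gripper_width: 0.0868
```

```bash
python3 - <<'E'
from h import *
go(.627,-.224,.25,77.2);s=observe();print(s['joints'].round(2))
wsnap("w3")
def X(x):return int((x+.16)/.0005)
V=[]
for z in (.022,.09):
    im2=cv2.rotate(trayview("w3",[.5233,-.1981],np.radians(-12.77),z),cv2.ROTATE_90_CLOCKWISE)
    for x in (-.1425,-.105,-.035,.035,.105,.144,.182): cv2.line(im2,(X(x),0),(X(x),239),(0,255,0),1)
    for y in (-.037,0,.037): cv2.line(im2,(0,int((.06-y)/.0005)),(719,int((.06-y)/.0005)),(0,255,255),1)
    V.append(im2)
cv2.imwrite("pics/t3.png",np.vstack(V))
E
```

```text
t 5.5 pos [ 0.6382 -0.2217  0.2468] jawyaw 77.2 zdir [ 0.     0.002 -1.   ] delta tool(before turn) [-0.0105 -0.0032 -0.0047] ('wy', np.float64(0.0))
after turn [-0.0105 -0.0032 -0.0047]
[ 0.08  0.46  0.28  1.52 -0.14  1.19  1.73]
```

View pics/w3.png

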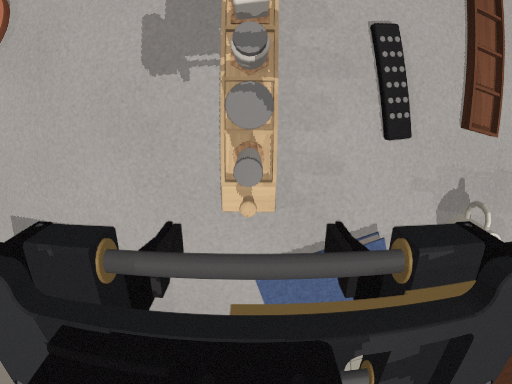

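View pics/t3.png

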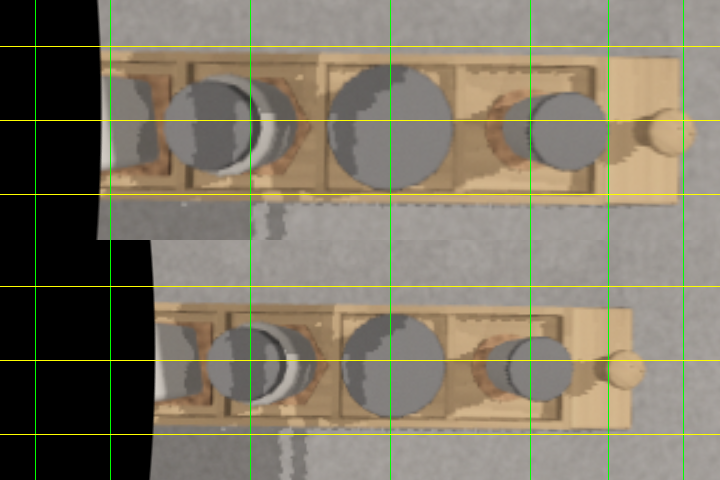

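```bash
python3 - <<'E'
from h import *
def X(x):return int((x+.16)/.0005)
V=[]
for z,x in ((.102,.105),(.082,.035),(.106,-.035)):
    im2=cv2.rotate(trayview("w3",[.5233,-.1981],np.radians(-12.77),z),cv2.ROTATE_90_CLOCKWISE)
    im2=im2[20:220,X(x)-110:X(x)+110]
    im2=cv2.resize(im2,None,fx=1.2,fy=1.2)
    cv2.line(im2,(132,0),(132,240),(0,255,0),1);cv2.line(im2,(0,120),(264,120),(0,255,255),1)
    V.append(im2)
cv2.imwrite("pics/t4.png",np.hstack(V))
E
```

```text
(no output)
```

View pics/t4.png

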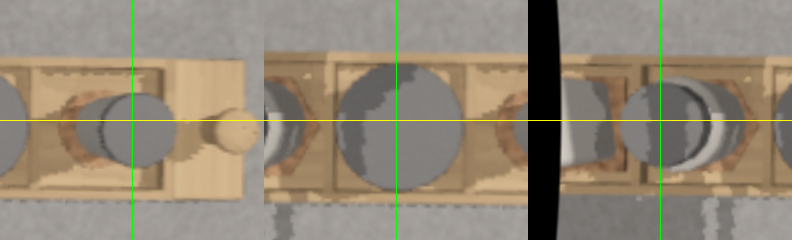

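Request:
jog_arm:
  motion:
    - {"tx": -0.0095,"ty": 0.03,"tz": -0.006,"wx": 0,"wy": 0,"wz": 0}
    - {"tx": 0,"ty": 0.04,"tz": 0,"wx": 0,"wy": 0,"wz": 0}
    - {"tx": 0,"ty": 0.04,"tz": 0,"wx": 0,"wy": 0,"wz": 0}
    - {"tx": 0,"ty": 0.04,"tz": 0,"wx": 0,"wy": 0,"wz": 0}
    - {"tx": 0,"ty": 0.025,"tz": 0,"wx": 0,"wy": 0,"wz": 0}
    - {"tx": 0,"ty": 0.011,"tz": 0,"wx": 0,"wy": 0,"wz": 0}
    - {"tx": 0,"ty": 0,"tz": 0,"wx": 0,"wy": 0,"wz": 0}
    - {"tx": 0,"ty": 0,"tz": 0,"wx": 0,"wy": 0,"wz": 0}

```text
t: 6.55
tool_pos: [0.6287, -0.2275, 0.0619]
ee_rot: [-1.564, 0.175, -0.178]
wrist_force: [-0.2, 0.3, -0.5]
gripper_width: 0.087
```

```bash
python3 - <<'E'
from h import *
go(.6276,-.2255,.061,77.2)
wsnap("w4")
E
```

```text
t 6.55 pos [ 0.6287 -0.2275  0.0619] jawyaw 77.12 zdir [ 0.002 -0.    -1.   ] delta tool(before turn) [-0.0015  0.0009  0.0017] ('wy', np.float64(-0.08))
after turn [-0.0015  0.0009  0.0017]
```

View pics/w4.png

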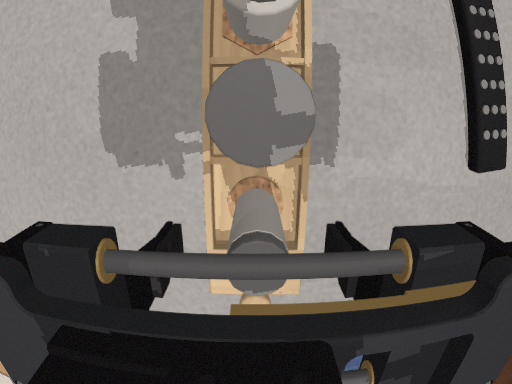

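The tube sits midway between the fingers, at column 257 with the fingers centred on 254. I'll close the gripper.

Request:
jog_arm:
  motion:
    - {"tx": 0,"ty": 0,"tz": 0,"wx": 0,"wy": 0,"wz": 0}
    - {"tx": 0,"ty": 0,"tz": 0,"wx": 0,"wy": 0,"wz": 0}
    - {"tx": 0,"ty": 0,"tz": 0,"wx": 0,"wy": 0,"wz": 0}
    - {"tx": 0,"ty": 0,"tz": 0,"wx": 0,"wy": 0,"wz": 0}
    - {"tx": 0,"ty": 0,"tz": 0,"wx": 0,"wy": 0,"wz": 0}
  jaw: -1

```text
t: 7.22
tool_pos: [0.6276, -0.2276, 0.0604]
ee_rot: [-1.563, 0.177, -0.177]
wrist_force: [-0.1, -0.2, 0.2]
gripper_width: 0.0449
```

Request:
jog_arm:
  motion:
    - {"tx": 0,"ty": 0,"tz": 0,"wx": 0,"wy": 0,"wz": 0}
    - {"tx": 0,"ty": 0,"tz": 0,"wx": 0,"wy": 0,"wz": 0}

```text
t: 7.48
tool_pos: [0.6276, -0.2275, 0.0605]
ee_rot: [-1.563, 0.177, -0.177]
wrist_force: [-0.3, 1.0, 0.3]
gripper_width: 0.0317
```

Request:
jog_arm:
  motion:
    - {"tx": 0,"ty": -0.01,"tz": 0,"wx": 0,"wy": 0,"wz": 0}
    - {"tx": 0,"ty": -0.04,"tz": 0,"wx": 0,"wy": 0,"wz": 0}
    - {"tx": 0,"ty": -0.04,"tz": 0,"wx": 0,"wy": 0,"wz": 0}
    - {"tx": 0,"ty": -0.04,"tz": 0,"wx": 0,"wy": 5.3,"wz": 0}
    - {"tx": -0.017,"ty": 0,"tz": 0.019,"wx": 0,"wy": 0,"wz": 0}
    - {"tx": -0.034,"ty": 0,"tz": 0.037,"wx": 0,"wy": 0,"wz": 0}
    - {"tx": -0.034,"ty": 0,"tz": 0.037,"wx": 0,"wy": 0,"wz": 0}
    - {"tx": -0.034,"ty": 0,"tz": 0.037,"wx": 0,"wy": 0,"wz": 0}
    - {"tx": -0.034,"ty": 0,"tz": 0.037,"wx": 0,"wy": 0,"wz": 0}
    - {"tx": -0.034,"ty": 0,"tz": 0.037,"wx": 0,"wy": 0,"wz": 0}
    - {"tx": -0.034,"ty": 0,"tz": 0.037,"wx": 0,"wy": 0,"wz": 0}

```text
t: 8.85
tool_pos: [0.4923, 0.0717, 0.1913]
ee_rot: [-1.556, 0.249, -0.251]
wrist_force: [1.3, 1.1, -0.5]
gripper_width: 0.0314
```

Request:
jog_arm:
  motion:
    - {"tx": -0.034,"ty": 0,"tz": 0.037,"wx": 0,"wy": 0,"wz": 0}
    - {"tx": -0.034,"ty": 0,"tz": 0.037,"wx": 0,"wy": 0,"wz": 0}
    - {"tx": -0.033,"ty": 0,"tz": 0.037,"wx": 0,"wy": 0,"wz": 0}
    - {"tx": -0.017,"ty": 0.01,"tz": 0.022,"wx": 0,"wy": 0,"wz": 0}
    - {"tx": 0,"ty": 0.02,"tz": 0,"wx": 0,"wy": 0,"wz": 0}
    - {"tx": 0,"ty": 0.02,"tz": 0,"wx": 0,"wy": 0,"wz": 0}
    - {"tx": 0,"ty": 0,"tz": 0,"wx": 0,"wy": 0,"wz": 0}
    - {"tx": 0,"ty": 0,"tz": 0,"wx": 0,"wy": 0,"wz": 0}

```text
t: 9.85
tool_pos: [0.4231, 0.2338, 0.1415]
ee_rot: [-1.555, 0.249, -0.251]
wrist_force: [0.1, 1.2, -0.4]
gripper_width: 0.0312
```

```bash
python3 - <<'E'
from h import *
go(.4225,.2340,.0565,71.8)
print(observe()['gripper_width'])
wsnap("w5")
E
```

```text
t 9.85 pos [0.4231 0.2338 0.1415] jawyaw 71.77 zdir [ 0.001  0.001 -1.   ] delta tool(before turn) [-0.0007  0.085  -0.0001] ('wy', np.float64(-0.03))
after turn [-0.0007  0.085  -0.0001]
0.031175582220153472
```

View pics/w5.png

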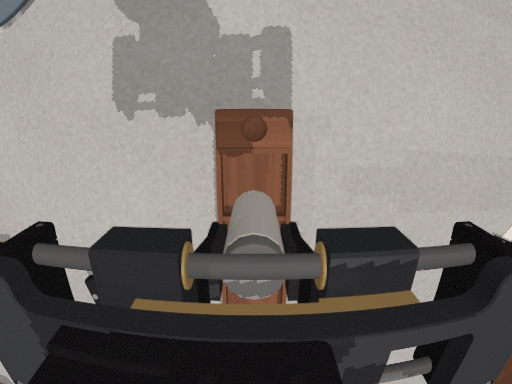

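```bash
cat >> h.py <<'E'
def fproj(c,P):
    T=c['world_from_camera'];p=T[:3,:3].T@(np.array(P)-T[:3,3]);r=np.hypot(p[0],p[1]);a=np.arctan2(r,p[2])
    return np.array([c['K'][0,2]+c['K'][0,0]*a*p[0]/r,c['K'][1,2]+c['K'][1,1]*a*p[1]/r])
E
python3 - <<'E'
from h import *
d=np.load("w5.npz");c=dict(K=d['K'],world_from_camera=d['T'])
t=np.array([.5222,.2012]);th=np.radians(161.8);R=np.array([[np.cos(th),-np.sin(th)],[np.sin(th),np.cos(th)]])
for x,y,z,n in [(.105,0,.005,'bay1'),(.1375,-.032,.022,'c'),(.1375,.032,.022,'c'),(.0725,.032,.022,'d'),(.0725,-.032,.022,'d'),(.163,0,.066,'post'),(.18,.037,.022,'e'),(.18,-.037,.022,'e')]:
    print(n,fproj(c,[*(t+R@[x,y]),z]).round(1))
print('tube bottom',fproj(c,[.4231,.2338,.091]).round(1))
E
python3 -c "
import cv2
im=cv2.imread('pics/w5.png')[90:310,190:320]
cv2.imwrite('pics/w5z.png',cv2.resize(im,None,fx=2.7,fy=2.7,interpolation=2))"
```

```text
bay1 [253.8 181.6]
c [287.1 153. ]
c [220.6 153.1]
d [222.5 216.8]
d [285.4 216.6]
post [254.  129.2]
e [214.6 109. ]
e [293.  108.9]
tube bottom [254.2 209.2]
```

View pics/w5z.png

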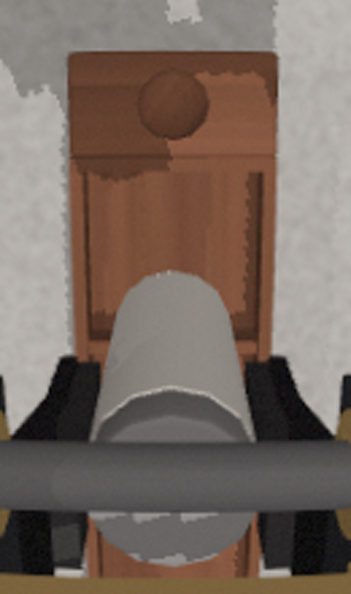

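The predicted bay corners match the picture to within 2 px. I'll lower the tube and release it.

Request:
jog_arm:
  motion:
    - {"tx": -0.0005,"ty": 0.03,"tz": 0,"wx": 0,"wy": 0,"wz": 0}
    - {"tx": 0,"ty": 0.03,"tz": 0,"wx": 0,"wy": 0,"wz": 0}
    - {"tx": 0,"ty": 0.017,"tz": 0,"wx": 0,"wy": 0,"wz": 0}
    - {"tx": 0,"ty": 0.0075,"tz": 0,"wx": 0,"wy": 0,"wz": 0}
    - {"tx": 0,"ty": 0,"tz": 0,"wx": 0,"wy": 0,"wz": 0}
    - {"tx": 0,"ty": 0,"tz": 0,"wx": 0,"wy": 0,"wz": 0}

```text
t: 10.65
tool_pos: [0.4227, 0.2342, 0.0569]
ee_rot: [-1.555, 0.248, -0.25]
wrist_force: [0.6, -0.1, -2.3]
gripper_width: 0.0312
```

Request:
jog_arm:
  motion:
    - {"tx": 0,"ty": 0.0005,"tz": 0,"wx": 0,"wy": 0,"wz": 0}
    - {"tx": 0,"ty": 0,"tz": 0,"wx": 0,"wy": 0,"wz": 0}

```text
t: 10.9
tool_pos: [0.4222, 0.2339, 0.0559]
ee_rot: [-1.556, 0.249, -0.25]
wrist_force: [0.9, 0.2, -1.0]
gripper_width: 0.0311
```

Request:
jog_arm:
  motion:
    - {"tx": 0,"ty": 0,"tz": 0,"wx": 0,"wy": 0,"wz": 0}
    - {"tx": 0,"ty": 0,"tz": 0,"wx": 0,"wy": 0,"wz": 0}
    - {"tx": 0,"ty": 0,"tz": 0,"wx": 0,"wy": 0,"wz": 0}
    - {"tx": 0,"ty": 0,"tz": 0,"wx": 0,"wy": 0,"wz": 0}
  jaw: 1

```text
t: 11.4
tool_pos: [0.422, 0.2338, 0.0556]
ee_rot: [-1.556, 0.249, -0.249]
wrist_force: [0.3, 0.9, 0.4]
gripper_width: 0.0634
```

Request:
jog_arm:
  motion:
    - {"tx": 0,"ty": -0.03,"tz": 0,"wx": 0,"wy": 0,"wz": 0}
    - {"tx": 0,"ty": -0.05,"tz": 0,"wx": 0,"wy": 0,"wz": 0}
    - {"tx": 0,"ty": -0.05,"tz": 0,"wx": 0,"wy": 0,"wz": 0}
    - {"tx": 0,"ty": -0.015,"tz": 0,"wx": 0,"wy": 0,"wz": 0}

```text
t: 11.9
tool_pos: [0.4234, 0.2347, 0.2037]
ee_rot: [-1.552, 0.246, -0.253]
wrist_force: [0.7, 0.0, 0.5]
gripper_width: 0.0866
```

```bash
python3 - <<'E'
from h import *
go(.5595,-.2068,.2,76.7)
print(observe()['gripper_width'])
wsnap("w6")
E
```

```text
t 11.9 pos [0.4234 0.2347 0.2037] jawyaw 71.79 zdir [ 0.005  0.004 -1.   ] delta tool(before turn) [ 0.2673  0.0027 -0.3768] ('wy', np.float64(-4.91))
after turn [ 0.234   0.0025 -0.3983]
0.08662665351874897
```

View pics/w6.png

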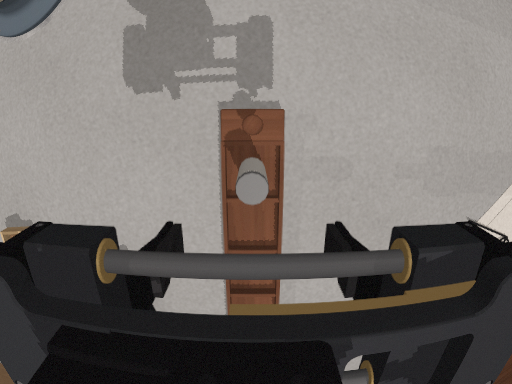

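The tube is standing upright in bay 1 at (252,180). Next is the jar.

Request:
jog_arm:
  motion:
    - {"tx": 0,"ty": 0,"tz": 0,"wx": 0,"wy": -4.9,"wz": 0}
    - {"tx": 0.026,"ty": 0,"tz": -0.044,"wx": 0,"wy": 0,"wz": 0}
    - {"tx": 0.026,"ty": 0,"tz": -0.044,"wx": 0,"wy": 0,"wz": 0}
    - {"tx": 0.026,"ty": 0,"tz": -0.044,"wx": 0,"wy": 0,"wz": 0}
    - {"tx": 0.026,"ty": 0,"tz": -0.044,"wx": 0,"wy": 0,"wz": 0}
    - {"tx": 0.026,"ty": 0,"tz": -0.044,"wx": 0,"wy": 0,"wz": 0}
    - {"tx": 0.026,"ty": 0,"tz": -0.044,"wx": 0,"wy": 0,"wz": 0}
    - {"tx": 0.026,"ty": 0,"tz": -0.044,"wx": 0,"wy": 0,"wz": 0}
    - {"tx": 0.026,"ty": 0,"tz": -0.045,"wx": 0,"wy": 0,"wz": 0}
    - {"tx": 0.026,"ty": 0,"tz": -0.045,"wx": 0,"wy": 0,"wz": 0}
    - {"tx": 0,"ty": 0,"tz": 0,"wx": 0,"wy": 0,"wz": 0}
    - {"tx": 0,"ty": 0,"tz": 0,"wx": 0,"wy": 0,"wz": 0}

```text
t: 13.45
tool_pos: [0.5572, -0.2065, 0.1987]
ee_rot: [-1.562, 0.185, -0.18]
wrist_force: [-0.0, 1.1, -0.5]
gripper_width: 0.087
```

```bash
python3 - <<'E'
from h import *
go(.5595,-.2068,.045,76.7)
c,im=wsnap("w7")
print('pred jar top',fproj(c,[.5595,-.2068,.082]),'bottle',fproj(c,[.4915,-.191,.106]),'flask',fproj(c,[.423,-.1755,.09]))
E
```

```text
t 13.45 pos [ 0.5572 -0.2065  0.1987] jawyaw 76.69 zdir [-0.003  0.001 -1.   ] delta tool(before turn) [2.900e-03 1.537e-01 1.000e-04] ('wy', np.float64(-0.01))
after turn [2.900e-03 1.537e-01 1.000e-04]
pred jar top [254.33107044 189.96072165] bottle [254.09342684 118.25818601] flask [253.22650432  42.54733423]
```

View pics/w7.png

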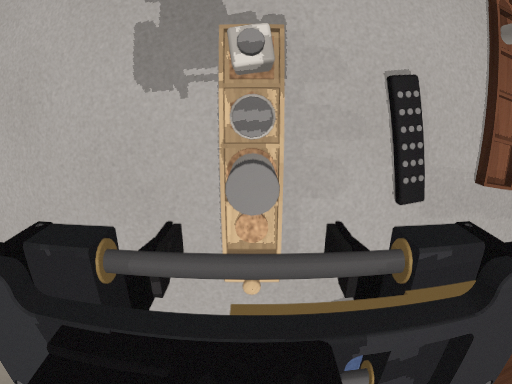

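```bash
python3 -c "
import cv2
im=cv2.imread('pics/w7.png')[15:250,200:310]
cv2.imwrite('pics/w7z.png',cv2.resize(im[:120],None,fx=5,fy=5,interpolation=2))
cv2.imwrite('pics/w7y.png',cv2.resize(im[115:],None,fx=5,fy=5,interpolation=2))"
```

```text
(no output)
```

View pics/w7z.png

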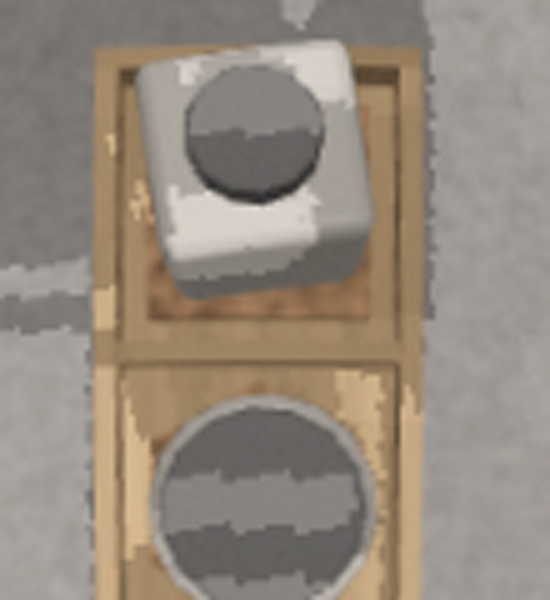

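View pics/w7y.png

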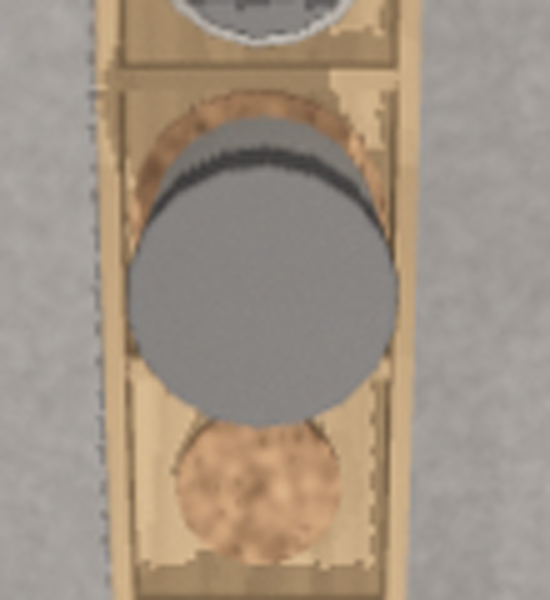

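The jar top is at (252.6,189.3), 1.7 px from the prediction. The flask is turned about 8° counter-clockwise relative to the tray. I'll go down on the jar.

Request:
jog_arm:
  motion:
    - {"tx": 0.002,"ty": 0.03,"tz": -0.0013,"wx": 0,"wy": 0,"wz": 0}
    - {"tx": 0,"ty": 0.04,"tz": 0,"wx": 0,"wy": 0,"wz": 0}
    - {"tx": 0,"ty": 0.04,"tz": 0,"wx": 0,"wy": 0,"wz": 0}
    - {"tx": 0,"ty": 0.03,"tz": 0,"wx": 0,"wy": 0,"wz": 0}
    - {"tx": 0,"ty": 0.014,"tz": 0,"wx": 0,"wy": 0,"wz": 0}
    - {"tx": 0,"ty": 0,"tz": 0,"wx": 0,"wy": 0,"wz": 0}
    - {"tx": 0,"ty": 0,"tz": 0,"wx": 0,"wy": 0,"wz": 0}

```text
t: 14.38
tool_pos: [0.5607, -0.2091, 0.0478]
ee_rot: [-1.563, 0.18, -0.184]
wrist_force: [0.6, -0.3, 0.5]
gripper_width: 0.0869
```

Request:
jog_arm:
  motion:
    - {"tx": 0,"ty": 0,"tz": 0,"wx": 0,"wy": 0,"wz": 0}
    - {"tx": 0,"ty": 0,"tz": 0,"wx": 0,"wy": 0,"wz": 0}
    - {"tx": 0,"ty": 0,"tz": 0,"wx": 0,"wy": 0,"wz": 0}
    - {"tx": 0,"ty": 0,"tz": 0,"wx": 0,"wy": 0,"wz": 0}
    - {"tx": 0,"ty": 0,"tz": 0,"wx": 0,"wy": 0,"wz": 0}
    - {"tx": 0,"ty": 0,"tz": 0,"wx": 0,"wy": 0,"wz": 0}
  jaw: -1

```text
t: 15.12
tool_pos: [0.5597, -0.2091, 0.0466]
ee_rot: [-1.563, 0.182, -0.182]
wrist_force: [0.4, 0.1, 1.2]
gripper_width: 0.0533
```

```bash
python3 - <<'E'
from h import *
go(.4889,.2121,.041,71.8)
print(observe()['gripper_width'])
E
```

```text
t 15.12 pos [ 0.5597 -0.2091  0.0466] jawyaw 76.69 zdir [ 0.  0. -1.] delta tool(before turn) [-0.1659  0.0057  0.3936] ('wy', np.float64(4.89))
after turn [-0.1988  0.0057  0.378 ]
0.053338096464779466
```

Request:
jog_arm:
  motion:
    - {"tx": 0,"ty": -0.01,"tz": 0,"wx": 0,"wy": 0,"wz": 0}
    - {"tx": 0,"ty": -0.04,"tz": 0,"wx": 0,"wy": 0,"wz": 0}
    - {"tx": 0,"ty": -0.04,"tz": 0,"wx": 0,"wy": 0,"wz": 0}
    - {"tx": 0,"ty": -0.03,"tz": 0,"wx": 0,"wy": 4.9,"wz": 0}
    - {"tx": -0.01,"ty": 0,"tz": 0.02,"wx": 0,"wy": 0,"wz": 0}
    - {"tx": -0.021,"ty": 0,"tz": 0.04,"wx": 0,"wy": 0,"wz": 0}
    - {"tx": -0.021,"ty": 0,"tz": 0.04,"wx": 0,"wy": 0,"wz": 0}
    - {"tx": -0.021,"ty": 0,"tz": 0.04,"wx": 0,"wy": 0,"wz": 0}
    - {"tx": -0.021,"ty": 0,"tz": 0.04,"wx": 0,"wy": 0,"wz": 0}
    - {"tx": -0.021,"ty": 0,"tz": 0.04,"wx": 0,"wy": 0,"wz": 0}
    - {"tx": -0.021,"ty": 0,"tz": 0.04,"wx": 0,"wy": 0,"wz": 0}
    - {"tx": -0.021,"ty": 0,"tz": 0.04,"wx": 0,"wy": 0,"wz": 0}

```text
t: 16.62
tool_pos: [0.504, 0.1262, 0.1671]
ee_rot: [-1.556, 0.249, -0.25]
wrist_force: [0.1, -0.4, -1.1]
gripper_width: 0.0529
```

Request:
jog_arm:
  motion:
    - {"tx": -0.021,"ty": 0,"tz": 0.04,"wx": 0,"wy": 0,"wz": 0}
    - {"tx": -0.021,"ty": 0,"tz": 0.038,"wx": 0,"wy": 0,"wz": 0}
    - {"tx": 0,"ty": 0.025,"tz": 0,"wx": 0,"wy": 0,"wz": 0}
    - {"tx": 0,"ty": 0.025,"tz": 0,"wx": 0,"wy": 0,"wz": 0}
    - {"tx": 0,"ty": 0,"tz": 0,"wx": 0,"wy": 0,"wz": 0}
    - {"tx": 0,"ty": 0,"tz": 0,"wx": 0,"wy": 0,"wz": 0}

```text
t: 17.38
tool_pos: [0.4895, 0.2122, 0.1175]
ee_rot: [-1.555, 0.249, -0.251]
wrist_force: [0.4, -0.2, -0.5]
gripper_width: 0.0531
```

```bash
python3 - <<'E'
from h import *
go(.4889,.2121,.042,71.8)
print(observe()['gripper_width'])
c,_=wsnap("w8")
t=np.array([.5222,.2012]);th=np.radians(161.8);R=np.array([[np.cos(th),-np.sin(th)],[np.sin(th),np.cos(th)]])
for x,y,z,n in [(.105,0,.097,'tubetop'),(.035,0,.005,'bay2'),(.0675,-.032,.022,'c'),(.0675,.032,.022,'c'),(.0025,.032,.022,'d'),(.0025,-.032,.022,'d')]:
    print(n,fproj(c,[*(t+R@[x,y]),z]).round(1))
E
```

```text
t 17.38 pos [0.4895 0.2122 0.1175] jawyaw 71.76 zdir [ 0.001  0.001 -1.   ] delta tool(before turn) [-0.0006  0.0755 -0.0004] ('wy', np.float64(-0.04))
after turn [-0.0006  0.0755 -0.0004]
0.05314253154450709
tubetop [253.9 115.5]
bay2 [253.7 187.6]
c [289.9 157. ]
c [217.5 157.1]
d [219.8 225.7]
d [287.7 225.6]
```

View pics/w8.png

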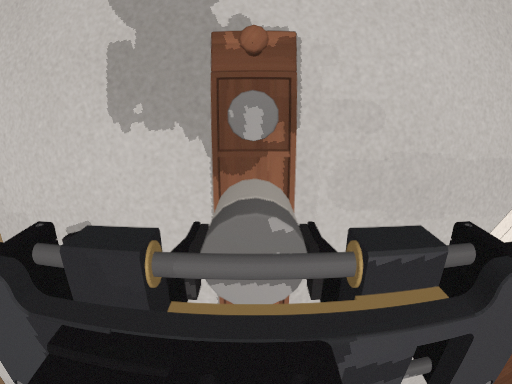

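Request:
jog_arm:
  motion:
    - {"tx": -0.0015,"ty": 0.03,"tz": 0,"wx": 0,"wy": 0,"wz": 0}
    - {"tx": 0,"ty": 0.025,"tz": 0,"wx": 0,"wy": 0,"wz": 0}
    - {"tx": 0,"ty": 0.013,"tz": 0,"wx": 0,"wy": 0,"wz": 0}
    - {"tx": 0,"ty": 0.0075,"tz": 0,"wx": 0,"wy": 0,"wz": 0}
    - {"tx": 0,"ty": 0,"tz": 0,"wx": 0,"wy": 0,"wz": 0}
    - {"tx": 0,"ty": 0,"tz": 0,"wx": 0,"wy": 0,"wz": 0}
    - {"tx": 0,"ty": 0,"tz": 0,"wx": 0,"wy": 0,"wz": 0}

```text
t: 18.3
tool_pos: [0.4876, 0.2128, 0.0414]
ee_rot: [-1.556, 0.249, -0.25]
wrist_force: [0.1, -0.1, -0.4]
gripper_width: 0.0531
```

Request:
jog_arm:
  motion:
    - {"tx": 0,"ty": 0,"tz": 0,"wx": 0,"wy": 0,"wz": 0}
    - {"tx": 0,"ty": 0,"tz": 0,"wx": 0,"wy": 0,"wz": 0}
    - {"tx": 0,"ty": 0,"tz": 0,"wx": 0,"wy": 0,"wz": 0}
    - {"tx": 0,"ty": 0,"tz": 0,"wx": 0,"wy": 0,"wz": 0}
    - {"tx": 0,"ty": -0.03,"tz": 0,"wx": 0,"wy": 0,"wz": 0}
    - {"tx": 0,"ty": -0.05,"tz": 0,"wx": 0,"wy": 0,"wz": 0}
    - {"tx": 0,"ty": -0.05,"tz": 0,"wx": 0,"wy": 0,"wz": 0}
    - {"tx": 0,"ty": -0.03,"tz": 0,"wx": 0,"wy": -4.9,"wz": 0}
  jaw: 1

```text
t: 19.3
tool_pos: [0.4882, 0.2129, 0.2037]
ee_rot: [-1.561, 0.178, -0.183]
wrist_force: [-0.1, 0.4, -0.4]
gripper_width: 0.087
```

```bash
python3 - <<'E'
from h import *
go(.4897,-.1925,.2,76.7)
print(observe()['gripper_width'])
wsnap("w9")
E
```

```text
t 19.3 pos [0.4882 0.2129 0.2037] jawyaw 76.81 zdir [ 0.003  0.002 -1.   ] delta tool(before turn) [ 0.094   0.003  -0.3944] ('wy', np.float64(0.11))
after turn [ 0.0947  0.003  -0.3942]
0.08700660562143836
```

View pics/w9.png

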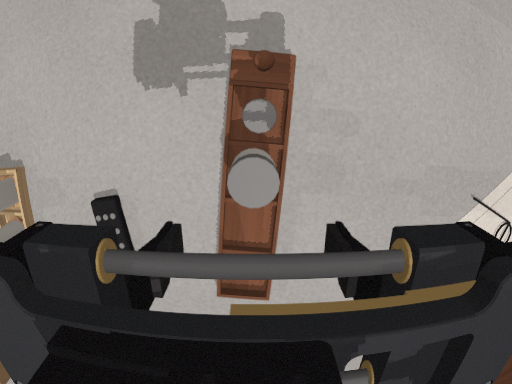

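The tube at (260,117) and the jar at (253,178) are both upright in their bays. Next is the bottle.

Request:
jog_arm:
  motion:
    - {"tx": 0.0095,"ty": 0,"tz": -0.04,"wx": 0,"wy": 0,"wz": 0}
    - {"tx": 0.0095,"ty": 0,"tz": -0.04,"wx": 0,"wy": 0,"wz": 0}
    - {"tx": 0.0095,"ty": 0,"tz": -0.04,"wx": 0,"wy": 0,"wz": 0}
    - {"tx": 0.0095,"ty": 0,"tz": -0.04,"wx": 0,"wy": 0,"wz": 0}
    - {"tx": 0.0095,"ty": 0,"tz": -0.04,"wx": 0,"wy": 0,"wz": 0}
    - {"tx": 0.0095,"ty": 0,"tz": -0.04,"wx": 0,"wy": 0,"wz": 0}
    - {"tx": 0.0095,"ty": 0,"tz": -0.04,"wx": 0,"wy": 0,"wz": 0}
    - {"tx": 0.0095,"ty": 0,"tz": -0.04,"wx": 0,"wy": 0,"wz": 0}
    - {"tx": 0.0095,"ty": 0,"tz": -0.04,"wx": 0,"wy": 0,"wz": 0}
    - {"tx": 0.0095,"ty": 0,"tz": -0.034,"wx": 0,"wy": 0,"wz": 0}
    - {"tx": 0,"ty": 0,"tz": 0,"wx": 0,"wy": 0,"wz": 0}
    - {"tx": 0,"ty": 0,"tz": 0,"wx": 0,"wy": 0,"wz": 0}

```text
t: 20.85
tool_pos: [0.489, -0.1919, 0.2006]
ee_rot: [-1.562, 0.183, -0.182]
wrist_force: [0.7, -0.3, 0.9]
gripper_width: 0.0868
```

```bash
python3 - <<'E'
from h import *
go(.4897,-.1925,.049,76.7)
c,im=wsnap("w10")
print('bottle',fproj(c,[.4897,-.1925,.106]),'flask',fproj(c,[.421,-.1775,.09]))
cv2.imwrite('pics/w10z.png',cv2.resize(im[60:240,190:320,::-1],None,fx=3.3,fy=3.3,interpolation=2))
E
```

```text
t 20.85 pos [ 0.489  -0.1919  0.2006] jawyaw 76.71 zdir [-0.001  0.001 -1.   ] delta tool(before turn) [ 0.001   0.1516 -0.0006] ('wy', np.float64(0.01))
after turn [ 0.001   0.1516 -0.0006]
bottle [253.66386058 194.38683829] flask [252.27182554 115.38173265]
```

View pics/w10z.png

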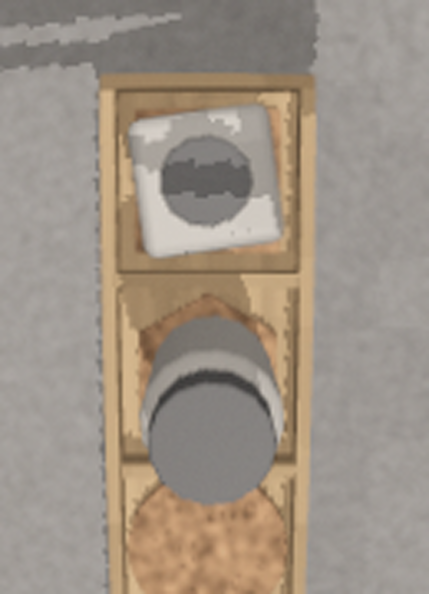

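Request:
jog_arm:
  motion:
    - {"tx": 0.001,"ty": 0.03,"tz": 0,"wx": 0,"wy": 0,"wz": 0}
    - {"tx": 0,"ty": 0.04,"tz": 0,"wx": 0,"wy": 0,"wz": 0}
    - {"tx": 0,"ty": 0.04,"tz": 0,"wx": 0,"wy": 0,"wz": 0}
    - {"tx": 0,"ty": 0.03,"tz": 0,"wx": 0,"wy": 0,"wz": 0}
    - {"tx": 0,"ty": 0.012,"tz": 0,"wx": 0,"wy": 0,"wz": 0}
    - {"tx": 0,"ty": 0,"tz": 0,"wx": 0,"wy": 0,"wz": 0}
    - {"tx": 0,"ty": 0,"tz": 0,"wx": 0,"wy": 0,"wz": 0}

```text
t: 21.78
tool_pos: [0.4911, -0.193, 0.0502]
ee_rot: [-1.563, 0.18, -0.184]
wrist_force: [-0.2, -0.5, 0.5]
gripper_width: 0.0869
```

Request:
jog_arm:
  motion:
    - {"tx": 0,"ty": 0,"tz": 0,"wx": 0,"wy": 0,"wz": 0}
    - {"tx": 0,"ty": 0,"tz": 0,"wx": 0,"wy": 0,"wz": 0}
    - {"tx": 0,"ty": 0,"tz": 0,"wx": 0,"wy": 0,"wz": 0}
    - {"tx": 0,"ty": 0,"tz": 0,"wx": 0,"wy": 0,"wz": 0}
    - {"tx": 0,"ty": 0,"tz": 0,"wx": 0,"wy": 0,"wz": 0}
    - {"tx": 0,"ty": 0,"tz": 0,"wx": 0,"wy": 0,"wz": 0}
    - {"tx": 0,"ty": 0,"tz": 0,"wx": 0,"wy": 0,"wz": 0}
  jaw: -1

```text
t: 22.65
tool_pos: [0.4901, -0.1928, 0.049]
ee_rot: [-1.563, 0.182, -0.182]
wrist_force: [0.2, -0.1, -0.3]
gripper_width: 0.0434
```

```bash
python3 - <<'E'
from h import *
go(.5544,.1906,.045,71.8)
print(observe()['gripper_width'])
E
```

```text
t 22.65 pos [ 0.4901 -0.1928  0.049 ] jawyaw 76.69 zdir [-0.  0. -1.] delta tool(before turn) [-0.0257  0.004   0.3879] ('wy', np.float64(4.89))
after turn [-0.0587  0.004   0.3843]
0.04343198892682963
```

Request:
jog_arm:
  motion:
    - {"tx": 0,"ty": -0.01,"tz": 0,"wx": 0,"wy": 0,"wz": 0}
    - {"tx": 0,"ty": -0.04,"tz": 0,"wx": 0,"wy": 0,"wz": 0}
    - {"tx": 0,"ty": -0.04,"tz": 0,"wx": 0,"wy": 0,"wz": 0}
    - {"tx": 0,"ty": -0.03,"tz": 0,"wx": 0,"wy": 4.9,"wz": 0}
    - {"tx": -0.003,"ty": 0,"tz": 0.02,"wx": 0,"wy": 0,"wz": 0}
    - {"tx": -0.006,"ty": 0,"tz": 0.04,"wx": 0,"wy": 0,"wz": 0}
    - {"tx": -0.006,"ty": 0,"tz": 0.04,"wx": 0,"wy": 0,"wz": 0}
    - {"tx": -0.006,"ty": 0,"tz": 0.04,"wx": 0,"wy": 0,"wz": 0}
    - {"tx": -0.006,"ty": 0,"tz": 0.04,"wx": 0,"wy": 0,"wz": 0}
    - {"tx": -0.006,"ty": 0,"tz": 0.04,"wx": 0,"wy": 0,"wz": 0}
    - {"tx": -0.006,"ty": 0,"tz": 0.04,"wx": 0,"wy": 0,"wz": 0}
    - {"tx": -0.006,"ty": 0,"tz": 0.04,"wx": 0,"wy": 0,"wz": 0}

```text
t: 24.15
tool_pos: [0.5412, 0.1072, 0.1697]
ee_rot: [-1.556, 0.249, -0.25]
wrist_force: [0.6, 0.5, -0.2]
gripper_width: 0.0436
```

Request:
jog_arm:
  motion:
    - {"tx": -0.007,"ty": 0,"tz": 0.042,"wx": 0,"wy": 0,"wz": 0}
    - {"tx": -0.007,"ty": 0,"tz": 0.042,"wx": 0,"wy": 0,"wz": 0}
    - {"tx": 0,"ty": 0.025,"tz": 0,"wx": 0,"wy": 0,"wz": 0}
    - {"tx": 0,"ty": 0.025,"tz": 0,"wx": 0,"wy": 0,"wz": 0}
    - {"tx": 0,"ty": 0,"tz": 0,"wx": 0,"wy": 0,"wz": 0}
    - {"tx": 0,"ty": 0,"tz": 0,"wx": 0,"wy": 0,"wz": 0}

```text
t: 24.9
tool_pos: [0.5547, 0.1903, 0.1202]
ee_rot: [-1.556, 0.249, -0.251]
wrist_force: [-0.4, -0.7, -0.0]
gripper_width: 0.0435
```

```bash
python3 - <<'E'
from h import *
go(.5544,.1906,.0445,71.8)
print(observe()['gripper_width'])
c,_=wsnap("w11")
t=np.array([.5222,.2012]);th=np.radians(161.8);R=np.array([[np.cos(th),-np.sin(th)],[np.sin(th),np.cos(th)]])
for x,y,z,n in [(.035,0,.077,'jartop'),(0,-.032,.022,'div'),(0,.032,.022,'div'),(-.07,.037,.022,'d'),(-.07,-.037,.022,'d')]:
    print(n,fproj(c,[*(t+R@[x,y]),z]).round(1))
E
```

```text
t 24.9 pos [0.5547 0.1903 0.1202] jawyaw 71.77 zdir [ 0.001  0.001 -1.   ] delta tool(before turn) [-0.0005  0.0757  0.0001] ('wy', np.float64(-0.03))
after turn [-0.0005  0.0757  0.0001]
0.043506625336860005
jartop [254.5 116.7]
div [290.1 155. ]
div [218.3 155.1]
d [215.6 228.2]
d [293. 228.]
```

View pics/w11.png

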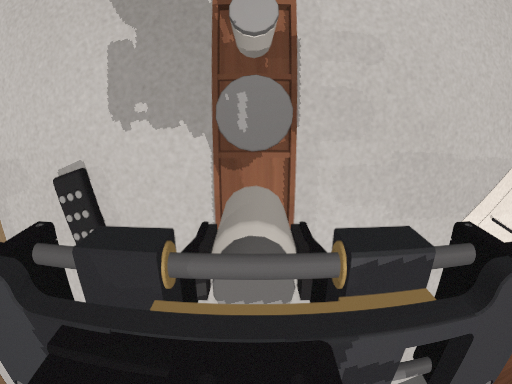

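Request:
jog_arm:
  motion:
    - {"tx": -0.001,"ty": 0.03,"tz": 0,"wx": 0,"wy": 0,"wz": 0}
    - {"tx": 0,"ty": 0.025,"tz": 0,"wx": 0,"wy": 0,"wz": 0}
    - {"tx": 0,"ty": 0.013,"tz": 0,"wx": 0,"wy": 0,"wz": 0}
    - {"tx": 0,"ty": 0.008,"tz": 0,"wx": 0,"wy": 0,"wz": 0}
    - {"tx": 0,"ty": 0,"tz": 0,"wx": 0,"wy": 0,"wz": 0}
    - {"tx": 0,"ty": 0,"tz": 0,"wx": 0,"wy": 0,"wz": 0}
    - {"tx": 0,"ty": 0,"tz": 0,"wx": 0,"wy": 0,"wz": 0}

```text
t: 25.82
tool_pos: [0.5537, 0.1908, 0.0437]
ee_rot: [-1.555, 0.248, -0.251]
wrist_force: [1.0, 0.1, 1.4]
gripper_width: 0.0432
```

Request:
jog_arm:
  motion:
    - {"tx": 0,"ty": 0,"tz": 0,"wx": 0,"wy": 0,"wz": 0}
    - {"tx": 0,"ty": 0,"tz": 0,"wx": 0,"wy": 0,"wz": 0}
    - {"tx": 0,"ty": 0,"tz": 0,"wx": 0,"wy": 0,"wz": 0}
    - {"tx": 0,"ty": 0,"tz": 0,"wx": 0,"wy": 0,"wz": 0}
    - {"tx": 0,"ty": -0.03,"tz": 0,"wx": 0,"wy": 0,"wz": 0}
    - {"tx": 0,"ty": -0.05,"tz": 0,"wx": 0,"wy": 0,"wz": 0}
    - {"tx": 0,"ty": -0.05,"tz": 0,"wx": 0,"wy": 0,"wz": 0}
    - {"tx": 0,"ty": -0.03,"tz": 0,"wx": 0,"wy": -7,"wz": 0}
    - {"tx": 0,"ty": 0,"tz": 0,"wx": 0,"wy": -6.7,"wz": 0}
  jaw: 1

```text
t: 26.95
tool_pos: [0.5548, 0.1911, 0.2062]
ee_rot: [-1.567, 0.055, -0.063]
wrist_force: [0.2, -0.0, -1.1]
gripper_width: 0.0865
```

```bash
python3 - <<'E'
from h import *
go(.421,-.1775,.2,85.5)
print(observe()['gripper_width'])
wsnap("w12")
E
```

```text
t 26.95 pos [0.5548 0.1911 0.2062] jawyaw 85.71 zdir [ 0.006  0.003 -1.   ] delta tool(before turn) [-0.1058  0.0045 -0.3776] ('wy', np.float64(0.21))
after turn [-0.1045  0.0045 -0.378 ]
0.08651635399825966
```

View pics/w12.png

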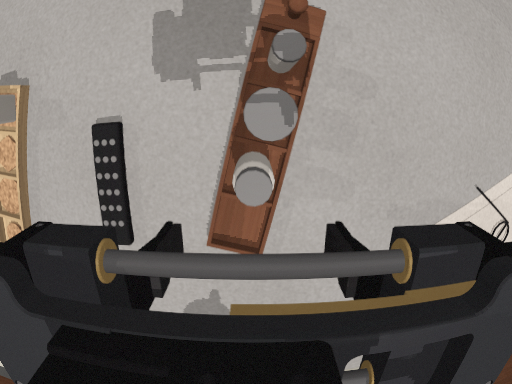

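The tube, jar and bottle are all upright in order, with the bottle at (254,180). Now for the flask.

Request:
jog_arm:
  motion:
    - {"tx": -0.0105,"ty": 0,"tz": -0.038,"wx": 0,"wy": 0,"wz": 0}
    - {"tx": -0.0105,"ty": 0,"tz": -0.038,"wx": 0,"wy": 0,"wz": 0}
    - {"tx": -0.0105,"ty": 0,"tz": -0.038,"wx": 0,"wy": 0,"wz": 0}
    - {"tx": -0.0105,"ty": 0,"tz": -0.038,"wx": 0,"wy": 0,"wz": 0}
    - {"tx": -0.0105,"ty": 0,"tz": -0.038,"wx": 0,"wy": 0,"wz": 0}
    - {"tx": -0.0105,"ty": 0,"tz": -0.038,"wx": 0,"wy": 0,"wz": 0}
    - {"tx": -0.0105,"ty": 0,"tz": -0.038,"wx": 0,"wy": 0,"wz": 0}
    - {"tx": -0.0105,"ty": 0,"tz": -0.038,"wx": 0,"wy": 0,"wz": 0}
    - {"tx": -0.0105,"ty": 0,"tz": -0.038,"wx": 0,"wy": 0,"wz": 0}
    - {"tx": -0.0105,"ty": 0,"tz": -0.036,"wx": 0,"wy": 0,"wz": 0}
    - {"tx": 0,"ty": 0,"tz": 0,"wx": 0,"wy": 0,"wz": 0}
    - {"tx": 0,"ty": 0,"tz": 0,"wx": 0,"wy": 0,"wz": 0}

```text
t: 28.5
tool_pos: [0.4187, -0.1773, 0.2027]
ee_rot: [-1.569, 0.063, -0.062]
wrist_force: [-0.7, 1.3, -1.5]
gripper_width: 0.0869
```

```bash
python3 - <<'E'
from h import *
go(.421,-.1775,.043,85.5)
c,im=wsnap("w13")
print('flask',fproj(c,[.421,-.1775,.09]))
cv2.imwrite('pics/w13z.png',cv2.resize(im[110:250,190:320,::-1],None,fx=4,fy=4,interpolation=2))
E
```

```text
t 28.5 pos [ 0.4187 -0.1773  0.2027] jawyaw 85.47 zdir [-0.     0.001 -1.   ] delta tool(before turn) [ 2.400e-03  1.597e-01 -1.000e-04] ('wy', np.float64(-0.03))
after turn [ 2.400e-03  1.597e-01 -1.000e-04]
flask [254.20947844 190.70892042]
```

View pics/w13z.png

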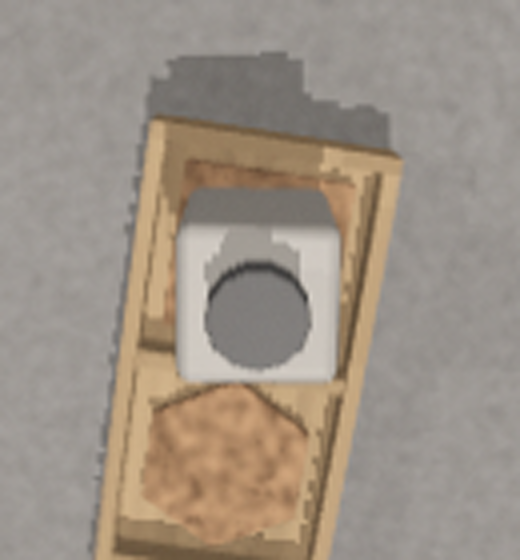

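The flask now lies square to the jaws, with its cap at (254.5,189.5), about 1 px from the prediction.

Request:
jog_arm:
  motion:
    - {"tx": 0.0015,"ty": 0.03,"tz": 0,"wx": 0,"wy": 0,"wz": 0}
    - {"tx": 0,"ty": 0.04,"tz": 0,"wx": 0,"wy": 0,"wz": 0}
    - {"tx": 0,"ty": 0.04,"tz": 0,"wx": 0,"wy": 0,"wz": 0}
    - {"tx": 0,"ty": 0.03,"tz": 0,"wx": 0,"wy": 0,"wz": 0}
    - {"tx": 0,"ty": 0.019,"tz": 0,"wx": 0,"wy": 0,"wz": 0}
    - {"tx": 0,"ty": 0,"tz": 0,"wx": 0,"wy": 0,"wz": 0}
    - {"tx": 0,"ty": 0,"tz": 0,"wx": 0,"wy": 0,"wz": 0}

```text
t: 29.42
tool_pos: [0.421, -0.1777, 0.0445]
ee_rot: [-1.57, 0.06, -0.062]
wrist_force: [0.1, -0.0, 0.8]
gripper_width: 0.0871
```

Request:
jog_arm:
  motion:
    - {"tx": 0,"ty": 0,"tz": 0,"wx": 0,"wy": 0,"wz": 0}
    - {"tx": 0,"ty": 0,"tz": 0,"wx": 0,"wy": 0,"wz": 0}
    - {"tx": 0,"ty": 0,"tz": 0,"wx": 0,"wy": 0,"wz": 0}
    - {"tx": 0,"ty": 0,"tz": 0,"wx": 0,"wy": 0,"wz": 0}
    - {"tx": 0,"ty": 0,"tz": 0,"wx": 0,"wy": 0,"wz": 0}
    - {"tx": 0,"ty": 0,"tz": 0,"wx": 0,"wy": 0,"wz": 0}
    - {"tx": 0,"ty": 0,"tz": 0,"wx": 0,"wy": 0,"wz": 0}
  jaw: -1

```text
t: 30.3
tool_pos: [0.4201, -0.178, 0.044]
ee_rot: [-1.57, 0.062, -0.062]
wrist_force: [-0.4, -0.3, 0.6]
gripper_width: 0.0416
```

```bash
python3 - <<'E'
from h import *
go(.6211,.1687,.0385,71.8)
print(observe()['gripper_width'])
E
```

```text
t 30.3 pos [ 0.4201 -0.178   0.044 ] jawyaw 85.49 zdir [-0.  0. -1.] delta tool(before turn) [0.1731 0.0056 0.3614] ('wy', np.float64(13.69))
after turn [0.0826 0.0056 0.3921]
0.04161126046795287
```

Request:
jog_arm:
  motion:
    - {"tx": 0,"ty": -0.01,"tz": 0,"wx": 0,"wy": 0,"wz": 0}
    - {"tx": 0,"ty": -0.04,"tz": 0,"wx": 0,"wy": 0,"wz": 0}
    - {"tx": 0,"ty": -0.04,"tz": 0,"wx": 0,"wy": 6.9,"wz": 0}
    - {"tx": 0,"ty": -0.03,"tz": 0,"wx": 0,"wy": 6.8,"wz": 0}
    - {"tx": 0.004,"ty": 0,"tz": 0.02,"wx": 0,"wy": 0,"wz": 0}
    - {"tx": 0.0085,"ty": 0,"tz": 0.04,"wx": 0,"wy": 0,"wz": 0}
    - {"tx": 0.0085,"ty": 0,"tz": 0.04,"wx": 0,"wy": 0,"wz": 0}
    - {"tx": 0.0085,"ty": 0,"tz": 0.04,"wx": 0,"wy": 0,"wz": 0}
    - {"tx": 0.0085,"ty": 0,"tz": 0.04,"wx": 0,"wy": 0,"wz": 0}
    - {"tx": 0.0085,"ty": 0,"tz": 0.04,"wx": 0,"wy": 0,"wz": 0}
    - {"tx": 0.0085,"ty": 0,"tz": 0.04,"wx": 0,"wy": 0,"wz": 0}
    - {"tx": 0.0085,"ty": 0,"tz": 0.04,"wx": 0,"wy": 0,"wz": 0}

```text
t: 31.8
tool_pos: [0.5747, 0.088, 0.1645]
ee_rot: [-1.557, 0.249, -0.25]
wrist_force: [0.6, -0.8, -0.7]
gripper_width: 0.0415
```

Request:
jog_arm:
  motion:
    - {"tx": 0.0085,"ty": 0,"tz": 0.046,"wx": 0,"wy": 0,"wz": 0}
    - {"tx": 0.0105,"ty": 0,"tz": 0.046,"wx": 0,"wy": 0,"wz": 0}
    - {"tx": 0,"ty": 0.02,"tz": 0,"wx": 0,"wy": 0,"wz": 0}
    - {"tx": 0,"ty": 0.02,"tz": 0,"wx": 0,"wy": 0,"wz": 0}
    - {"tx": 0,"ty": 0,"tz": 0,"wx": 0,"wy": 0,"wz": 0}
    - {"tx": 0,"ty": 0,"tz": 0,"wx": 0,"wy": 0,"wz": 0}

```text
t: 32.55
tool_pos: [0.6211, 0.1673, 0.1244]
ee_rot: [-1.556, 0.251, -0.251]
wrist_force: [0.2, -0.7, -0.4]
gripper_width: 0.0414
```

```bash
python3 - <<'E'
from h import *
go(.6211,.1687,.0395,71.8)
print(observe()['gripper_width'])
c,_=wsnap("w14")
t=np.array([.5222,.2012]);th=np.radians(161.8);R=np.array([[np.cos(th),-np.sin(th)],[np.sin(th),np.cos(th)]])
for x,y,z,n in [(-.035,0,.101,'bottletop'),(-.07,-.032,.022,'div'),(-.07,.032,.022,'div'),(-.1425,.037,.022,'d'),(-.1425,-.037,.022,'d')]:
    print(n,fproj(c,[*(t+R@[x,y]),z]).round(1))
E
```

```text
t 32.55 pos [0.6211 0.1673 0.1244] jawyaw 71.69 zdir [ 0. -0. -1.] delta tool(before turn) [-0.0005  0.0849  0.0013] ('wy', np.float64(-0.11))
after turn [-0.0005  0.0849  0.0014]
0.0413877452481142
bottletop [256.3 116.9]
div [290.8 154.1]
div [220.1 154.3]
d [217.5 228.8]
d [293.6 228.5]
```

View pics/w14.png

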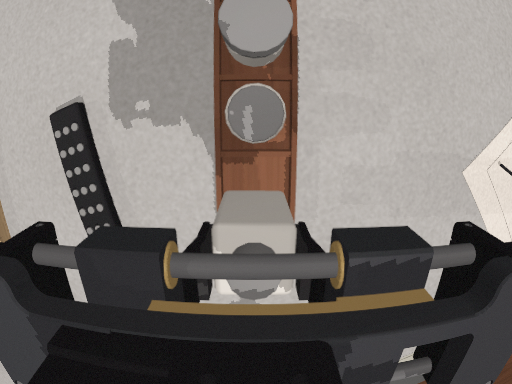

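Request:
jog_arm:
  motion:
    - {"tx": -0.001,"ty": 0.03,"tz": 0.001,"wx": 0,"wy": 0,"wz": 0}
    - {"tx": 0,"ty": 0.03,"tz": 0,"wx": 0,"wy": 0,"wz": 0}
    - {"tx": 0,"ty": 0.016,"tz": 0,"wx": 0,"wy": 0,"wz": 0}
    - {"tx": 0,"ty": 0.009,"tz": 0,"wx": 0,"wy": 0,"wz": 0}
    - {"tx": 0,"ty": 0,"tz": 0,"wx": 0,"wy": 0,"wz": 0}
    - {"tx": 0,"ty": 0,"tz": 0,"wx": 0,"wy": 0,"wz": 0}
    - {"tx": 0,"ty": 0,"tz": 0,"wx": 0,"wy": 0,"wz": 0}

```text
t: 33.48
tool_pos: [0.6208, 0.1699, 0.0396]
ee_rot: [-1.556, 0.249, -0.25]
wrist_force: [-0.7, 0.6, -2.4]
gripper_width: 0.0419
```

Request:
jog_arm:
  motion:
    - {"tx": 0,"ty": 0.0005,"tz": 0,"wx": 0,"wy": 0,"wz": 0}
    - {"tx": 0,"ty": 0,"tz": 0,"wx": 0,"wy": 0,"wz": 0}

```text
t: 33.72
tool_pos: [0.6206, 0.1699, 0.0388]
ee_rot: [-1.556, 0.249, -0.25]
wrist_force: [-0.1, -0.2, 0.5]
gripper_width: 0.0418
```

Request:
jog_arm:
  motion:
    - {"tx": 0,"ty": 0,"tz": 0,"wx": 0,"wy": 0,"wz": 0}
    - {"tx": 0,"ty": 0,"tz": 0,"wx": 0,"wy": 0,"wz": 0}
    - {"tx": 0,"ty": 0,"tz": 0,"wx": 0,"wy": 0,"wz": 0}
    - {"tx": 0,"ty": 0,"tz": 0,"wx": 0,"wy": 0,"wz": 0}
    - {"tx": 0,"ty": 0,"tz": 0,"wx": 0,"wy": 0,"wz": 0}
    - {"tx": 0,"ty": -0.03,"tz": 0,"wx": 0,"wy": 0,"wz": 0}
    - {"tx": 0,"ty": -0.05,"tz": 0,"wx": 0,"wy": 0,"wz": 0}
    - {"tx": 0,"ty": -0.05,"tz": 0,"wx": 0,"wy": 0,"wz": 0}
    - {"tx": 0,"ty": -0.05,"tz": 0,"wx": 0,"wy": 0,"wz": 0}
    - {"tx": 0,"ty": -0.03,"tz": 0,"wx": 0,"wy": 0,"wz": 0}
    - {"tx": 0,"ty": 0,"tz": 0,"wx": 0,"wy": 0,"wz": 0}
  jaw: 1

```text
t: 35.1
tool_pos: [0.6219, 0.1699, 0.2514]
ee_rot: [-1.553, 0.246, -0.253]
wrist_force: [0.1, -1.0, 0.6]
gripper_width: 0.0872
```

```bash
python3 - <<'E'
from h import *
s=observe();print(s['t'],s['tool_pos'],s['gripper_width'])
c,im=wsnap("w15")
b=snapshot("side")
a=snapshot("scene")
B=cv2.resize(b[70:200,60:270,::-1],None,fx=3,fy=3,interpolation=2)
A=cv2.resize(a[130:280,280:420,::-1],None,fx=2.6,fy=2.6,interpolation=2)
cv2.imwrite("pics/side15.png",B);cv2.imwrite("pics/scene15.png",A)
for n in ("tube","jar","bottle","flask"): print(n,[(np.round(d['uv'],1).tolist(),round(d['conf'],2)) for d in place_of("side",n)][:2])
E
```

```text
35.1 [0.62190053 0.16989307 0.25143828] 0.08717989123418973
tube [([123.8, 168.9], 0.88)]
jar []
bottle [([192.2, 149.2], 0.94), ([299.5, 300.6], 0.33)]
flask [([223.1, 140.4], 0.65)]
```

View pics/w15.png

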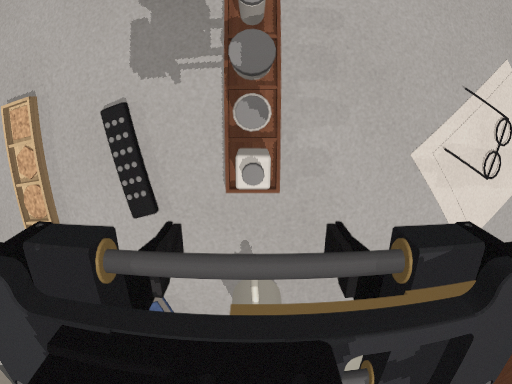

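View pics/side15.png

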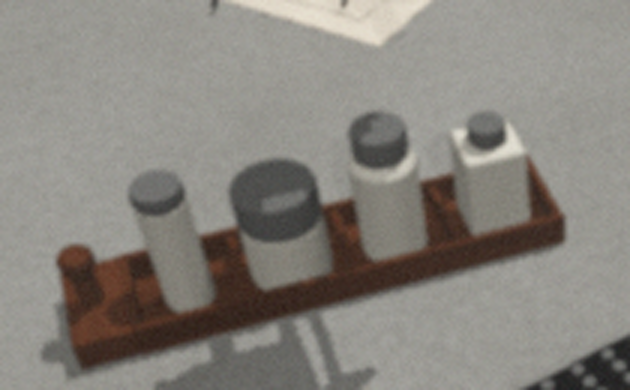

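View pics/scene15.png

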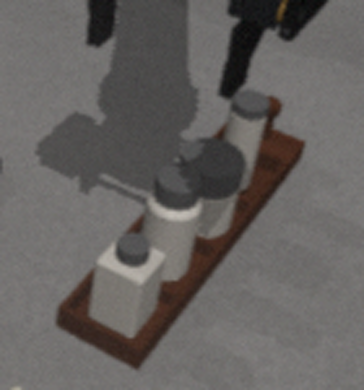

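All four stand upright in order from the post: tube, jar, bottle, flask. The gripper is clear at z = 0.25 m, so I'll hand in.

```bash
python3 -c "
from workcell import *
print(hand_in())"
```

```text
the job is handed in; nothing more can be done
None
```

I moved all four containers to the dark tray in the order they stood, starting from the grip post: tube, jar, bottle, flask. I then handed the job in at about 35 s of the 99 s allowed.

- **Final check:** the last wrist, scene and side pictures showed each container upright in its own bay. The open gripper was clear above them, with its fingertips at z = 0.25 m. Each was set down within about 1 mm of the floor height worked out from its grasp, and every move ended with no more than about 2.5 N of wrist force.
- **Disagreements:** my first tray position from the scene and side cameras differed by about 4 mm along the row from the wrist view, so I used the wrist view. In the final side picture the network found the tube, bottle and flask but not the jar, which is clearly visible standing in bay 2. It also gave a low-confidence (0.33) false bottle in the old tray.

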